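Dry-fit a stepped plinth

ROBOT

A 6-joint arm with a two-finger parallel gripper is mounted at the origin on a cart in front of the work surface, level with it; the furniture and walls round the work are solid. World frame = base frame: x ahead of the robot, y to its left, z up, the work surface at z = 0. Lengths are in m, angles in rad, forces in N, time in s.
With the tool pointing down it reaches from about 0.35 to 0.975 m from the base axis. Payload 4.9 kg.
Tool frame: the origin (TCP) lies on the centre line of the jaws, within the pads' length; the fingertips stand 14 mm ahead of it and the grasp point (between the pads) lies 5 mm behind it; y points along the fingers, z is the direction in which the jaws open and shut, and the axes are right-handed (so a half turn about y gives the same grasp; the last joint's range is limited). The gripper opens to 85 mm and grips with 20 to 120 N. Pads are 22 mm wide; open, the fingers measure 114 mm over their backs; the gripper's body (76 mm by 85 mm) begins 54 mm behind the grasp point. The pads swing forward as they close: fully open they stand 13 mm farther back than shut.
Start: joints at [1.015, 0.053, 1.613, -0, 1.476, -0.119], TCP at [0.264, 0.566, 0.245] pointing down, gripper open.
Joint ranges: [-3.01, 3.01], [-1.01, 2.22], [0.06, 2.58], [-1.02, 4.17], [0.09, 2.62], [-3.14, 3.14]. Speed limits (rad/s): [2.57, 2.57, 3.14, 3.14, 3.14, 3.14].

INTERFACE

Orientations are given as a rotation vector (axis times angle).
In Python, from station import ctrl gives the robot as it stands.
- The arm moves only by the tool servo_tool, never from a script. Its arguments are lists of equal length, an entry for each row: "delta_pos": the shift along the tool's x, y, z in m, a list of three; "dr": the turn, a rotation vector about the tool's x, y, z in degrees, a list of three; "grip": the opening, from 0 (shut) to 1 (fully open). In form: {"delta_pos": [[x, y, z], ...], "dr": [[rx, ry, rz], ...], "grip": [grip, ...]}. A call has 1 to 5 rows; each row shifts and turns the pose as measured when the row begins, along the tool's axes as they then stand; what a row does not reach is not made up. A row lasts 1/8 s, in which the tool goes at most 62.5 mm and 10.7 degrees, less where a joint would pass 70% of its speed; a pose out of reach is approached as far as the arm can. A call is refused whole if a number of a shift passes 0.0625 or a number of a turn 10.7, either way. A call with a gripper value outside its range is refused whole. The fingers move at their own pace and stop on an object; "grip_force" is the grip in N (left out, the last holds). Time passes only in rows, so rows that do not move let the fingers close. It gives the time, the measured TCP pose, the force and the opening at its end, in the units of the state.
- ctrl.get_obs(): the state, without advancing time (a new reading comes with each control period).
- ctrl.get_image(name): name is "side" or "top" or "wrist"; returns the picture (480x640x3 uint8, red, green, blue); there is no depth.
- ctrl.camera_params(name): a dict with "fovy" (degrees; the focal length in pixels is half the picture's height over the tangent of half this angle, whatever the lens; pixels are square), "cx", "cy" (the principal point, pixels), "eye" and "rotation" of the camera in the world. Camera axes: x right, y down, z forward; pixel columns grow to the right and rows downward; lengths in m; the calibration is good to about 2 mm. A picture is of the moment at which its call begins: read the wrist's pose just before it. camera_params takes no time and is no camera call; for the wrist camera it gives the pose at the moment of the call.
- ctrl.finish_job(): hands the job in, once; it reports no verdict.
Trained networks look in the newest picture that a camera, given by its name, has taken for a name from the list of things; names that differ only in an ending like _2 or _b are one class to them, and where a whole thing is asked for, a point or a joint stands for the part that bears it (a point fixed in the world has none). Each returns a list of dicts, best first, with "score" (0 to 1); they miss things now and then, are a little off and sometimes report something else, mostly with a low value. They report only what shows in the picture. A call takes as long as a camera call. They do not tell look-alikes from the thing itself.
- ctrl.masks_of(camera, label): "pixels" (480x640 bool, what is visible of it) and "extent" ([left, top, right, bottom] in pixels, round what is visible of it).
The state is a dict: "t": time; "q": joint angles; "dq": joint speeds; "effort": joint torques, N m; "tool_pos": TCP position; "tool_rot": TCP orientation; "contact_force": force on the tool from outside, world axes, zero at the start; "wrist_torque": the same for the moment, N m; "opening": finger opening in m.
Only numpy, scipy, OpenCV 4.12 (cv2) and the standard library are available. Lean on these libraries where they do the work, as an engineer would, in place of code of your own. Each camera call takes 0.05 s, during which the arm holds its last target.

TASK

Dry-fit the stepped plinth in the middle of the bare plywood board that lies flat on the table (not on the stone slab, nor on the pile of boards on the green mat), one piece after another from the bottom up: the large wooden tier first, then the medium one, then the small one, and last the turned finial standing upright on top. Centre each piece on the one below so that a step shows all round and nothing overhangs, with the long sides of the tiers in line with the long side of the board.

Things in the scene. Friction and masses are not known exactly. Their poses are not given: they have to be found in the camera images.
- board_top (a point): bare brown plywood board, 201 x 146 mm, 9 mm thick, lying on the table and fixed there, left or right of the loose pieces; a thin pale stone slab with a carved rosette (150 x 117 mm, 8 mm thick) lies on the other side and is not used; point at the centre of the board's top face, 9 mm above the table; x along its long side, y along its short side, z up
- tier_large_mid (a point): the largest of three dark wooden tiers of one plinth, flat rectangular blocks with a 2 mm rebated upper edge: 150 x 68 mm and 24 mm high, about 0.17 kg; point at its centre, 12 mm above its underside; x along its long side, y across it (grasp across y), z up; underside and top look much the same size, it starts right way up, flat on the table
- tier_medium_mid (a point): the middle one of three dark wooden tiers of one plinth, flat rectangular blocks with a 2 mm rebated upper edge: 126 x 52 mm and 24 mm high, about 0.11 kg; point at its centre, 12 mm above its underside; x along its long side, y across it (grasp across y), z up; underside and top look much the same size, it starts right way up, flat on the table
- tier_small_mid (a point): the smallest of three dark wooden tiers of one plinth, flat rectangular blocks with a 2 mm rebated upper edge: 102 x 36 mm and 24 mm high, about 0.06 kg; point at its centre, 12 mm above its underside; x along its long side, y across it (grasp across y), z up; underside and top look much the same size, it starts right way up, flat on the table
- finial_mid (a point): turned dark wooden finial, round, 60 mm high, standing upright: flat foot 26 mm across and 7 mm high, a neck 19 mm across, then a straight barrel 28 mm across from 19 to 46 mm above its underside (grasp it there), a small rounded button on top; about 0.04 kg; point at its centre, 30 mm above its underside; z up
Not all that is in view belongs to the job. What is shaped like the part that bears finial_mid but purple is not meant.

How it is judged:
On the way, in this order (a step that is already met when the one before it is completed fails the run):
1. the large tier lies in the middle of the plywood board, in line with it (x of tier_large_mid in the frame of board_top between -0.015 and 0.015 m and y of tier_large_mid in the frame of board_top between -0.015 and 0.015 m and z of tier_large_mid in the frame of board_top between 0.009 and 0.015 m and angle between the x axis of tier_large_mid and the x axis of board_top, either way round below 0.14 rad and angle between tier_large_mid's own z axis and vertical below 0.08 rad), for 0.2 s.
2. the medium tier lies centred on the large one, in line with it (all of step 1 and x of tier_medium_mid in the frame of tier_large_mid between -0.012 and 0.012 m and y of tier_medium_mid in the frame of tier_large_mid between -0.008 and 0.008 m and z of tier_medium_mid in the frame of tier_large_mid between 0.021 and 0.027 m and angle between the x axis of tier_medium_mid and the x axis of tier_large_mid, either way round below 0.14 rad and angle between tier_medium_mid's own z axis and vertical below 0.08 rad), for 0.2 s.
3. the small tier lies centred on the medium one, in line with it (all of step 2 and x of tier_small_mid in the frame of tier_medium_mid between -0.012 and 0.012 m and y of tier_small_mid in the frame of tier_medium_mid between -0.008 and 0.008 m and z of tier_small_mid in the frame of tier_medium_mid between 0.021 and 0.027 m and angle between the x axis of tier_small_mid and the x axis of tier_medium_mid, either way round below 0.14 rad and angle between tier_small_mid's own z axis and vertical below 0.08 rad), for 0.2 s.
4. the finial stands upright, centred on the small tier (all of step 3 and x of finial_mid in the frame of tier_small_mid between -0.012 and 0.012 m and y of finial_mid in the frame of tier_small_mid between -0.008 and 0.008 m and z of finial_mid in the frame of tier_small_mid between 0.039 and 0.045 m and angle between finial_mid's own z axis and vertical below 0.08 rad), for 0.2 s.
At the end, for the whole second after the job is handed in: Large tier on the board within 15 mm of its centre; medium on large, small on medium, finial upright on small, each centred within 12 mm lengthwise and 8 mm across; tiers in line with what is below within 0.14 rad; heights within 3 mm, level within 0.08 rad, at rest (under 10 mm/s) (all of step 4 and linear speed of each of tier_large, tier_medium, tier_small, finial below 0.01 m/s); the robot touches nothing.
It also fails if it takes over 118 s, if anything falls off the work surface, if the arm or the gripper's body presses on something with over 40 N, if the wrist force passes 120 N, or if a joint passes its speed limit or range.

## Working session

There is one attempt and no reset: what is moved stays moved. The work goes in short steps, Python scripts to look and compute and a tool call to move; the robot and the scene stay as the last step left them, time stands still between calls to the robot, and variables do not carry over. Pictures are saved under pics/ and viewed, and the job is handed in when it is done.

Besides the shell and the picture viewer there is one more tool, called after "Emit:" in YAML: its name, and indented under it one key for each argument. servo_tool: Moves the arm, as the interface text tells. Its arguments: {"type":"object","properties":{"delta_pos":{"type":"array","items":{"type":"array","items":{"type":"number"}}},"dr":{"type":"array","items":{"type":"array","items":{"type":"number"}}},"grip":{"type":"array","items":{"type":"number"}},"grip_force":{"type":"number"}},"required":["delta_pos","dr","grip"]}

```bash
ls; mkdir -p pics
python3 - <<'E'
from station import ctrl
import cv2,numpy as np
o=ctrl.get_obs(); print({k:np.round(v,4).tolist() for k,v in o.items()})
for n in ["top","side","wrist"]:
    p=ctrl.camera_params(n); print(n,{k:np.round(v,4).tolist() if not isinstance(v,str) else v for k,v in p.items()})
    im=ctrl.get_image(n); cv2.imwrite(f"pics/{n}0.png",im[:,:,::-1])
E
```

```text
pics
{'t': 0.0, 'q': [1.0149, 0.0533, 1.6143, -0.0, 1.476, -0.119], 'dq': [-0.0004, -0.0014, -0.0006, 0.003, -0.0007, 0.001], 'effort': [0.0009, -39.3702, -37.0168, -0.0001, 0.0073, 0.0], 'tool_pos': [0.2641, 0.5658, 0.2441], 'tool_rot': [-1.5454, 0.3432, -0.3422], 'contact_force': [0.5768, -0.8323, -0.6351], 'wrist_torque': [-0.0623, -0.0215, -0.0137], 'opening': 0.0854}
top {'fovy': 46.5756, 'cx': 332.625, 'cy': 236.0676, 'eye': [0.4522, 0.0093, 1.2297], 'rotation': [-2.2074, 2.1721, -0.1295]}
side {'fovy': 48.8478, 'cx': 322.2376, 'cy': 242.187, 'eye': [0.2825, -0.9958, 0.4527], 'rotation': [-1.9383, 0.2292, -0.1839]}
wrist {'fovy': 64.6873, 'cx': 324.0043, 'cy': 239.1199, 'eye': [0.1955, 0.5979, 0.3727], 'rotation': [2.4304, 1.5454, 0.2315]}
```

View pics/top0.png

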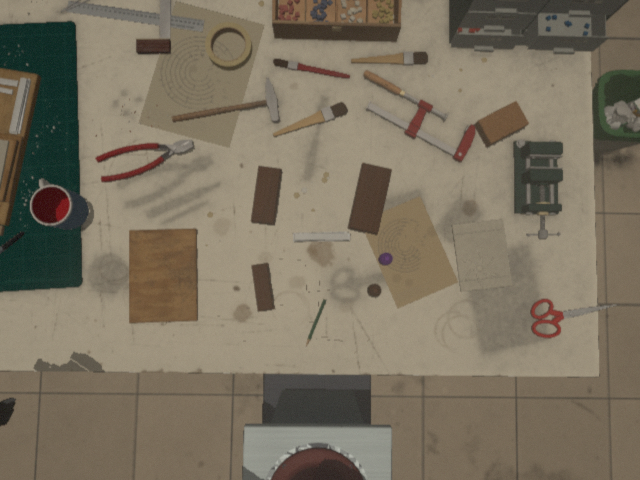

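View pics/side0.png

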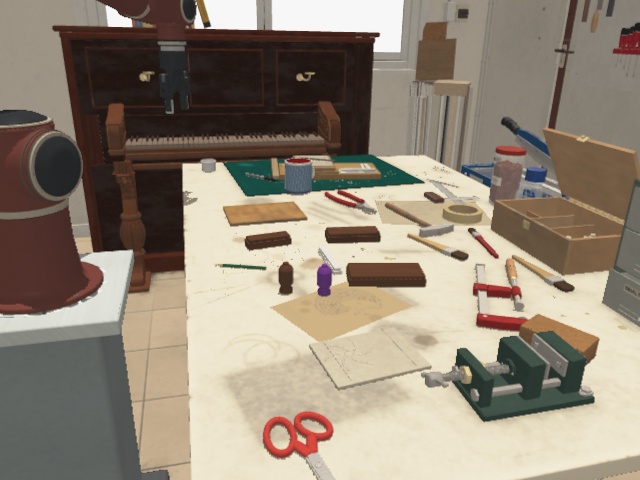

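View pics/wrist0.png

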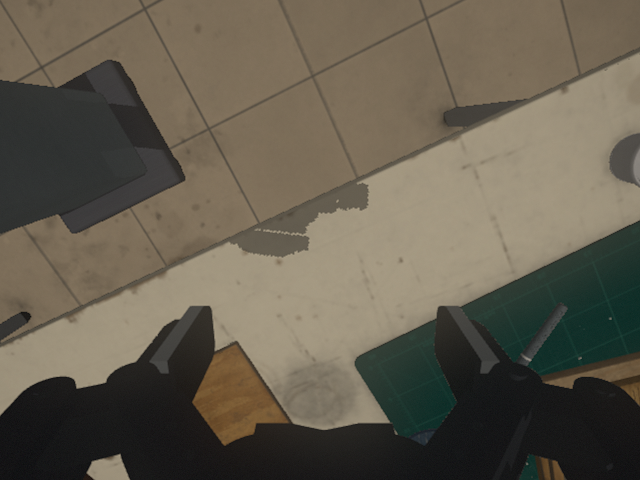

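```bash
cat > h.py <<'E'
import numpy as np,cv2
from scipy.spatial.transform import Rotation as R
from scipy.optimize import minimize
from station import ctrl
def proj(cam,P):
    p=cam if isinstance(cam,dict) else ctrl.camera_params(cam)
    f=240/np.tan(np.radians(p['fovy'])/2)
    C=R.from_rotvec(p['rotation']).as_matrix()
    q=(np.asarray(P)-p['eye'])@C
    return np.stack([q[:,0]/q[:,2]*f+p['cx'],q[:,1]/q[:,2]*f+p['cy']],1)
def ray(cam,uv,z):
    p=cam if isinstance(cam,dict) else ctrl.camera_params(cam)
    f=240/np.tan(np.radians(p['fovy'])/2)
    C=R.from_rotvec(p['rotation']).as_matrix()
    d=C@np.array([(uv[0]-p['cx'])/f,(uv[1]-p['cy'])/f,1])
    e=np.array(p['eye']); return e+d*(z-e[2])/d[2]
def box(x,y,th,L,W,z0,z1):
    c=np.array([[sx*L/2,sy*W/2] for sx in(-1,1) for sy in(-1,1)])
    c=c@np.array([[np.cos(th),np.sin(th)],[-np.sin(th),np.cos(th)]])+[x,y]
    return np.vstack([np.c_[c,np.full(4,z0)],np.c_[c,np.full(4,z1)]])
def cyl(x,y,parts,z0=0):
    a=np.linspace(0,2*np.pi,24,endpoint=False)
    return [np.vstack([np.c_[x+r*np.cos(a),y+r*np.sin(a),np.full(24,z0+z)] for z in zz]) for r,*zz in parts]
def render(cam,pts,S=4):
    m=np.zeros((480,640),np.uint8)
    uv=proj(cam,pts)
    h=cv2.convexHull((uv*16).round().astype(np.int32))
    big=np.zeros((480,640),np.uint8)
    cv2.fillConvexPoly(big,h,255,cv2.LINE_AA,4); return big/255.
def fitbox(views,L,W,z0,z1,x0):
    # views: list of (camparams, mask)
    def cost(v):
        s=0
        for cam,m in views:
            r=render(cam,box(v[0],v[1],v[2],L,W,z0,z1)); s+=np.abs(r-m).sum()/m.sum()
        return s
    best=None
    for dth in (0,):
        r=minimize(cost,x0,method='Nelder-Mead',options=dict(initial_simplex=np.array([x0,[x0[0]+.01,x0[1],x0[2]],[x0[0],x0[1]+.01,x0[2]],[x0[0],x0[1],x0[2]+.15]]),xatol=1e-4,fatol=1e-4,maxiter=200))
        if best is None or r.fun<best.fun: best=r
    return best.x,best.fun
def init(cam,m,z):
    (c,wh,a)=cv2.minAreaRect(np.argwhere(m)[:,::-1].astype(np.float32))
    b=cv2.boxPoints((c,wh,a)); w=np.array([ray(cam,q,z) for q in b])[:,:2]
    e1=w[1]-w[0];e2=w[2]-w[1]; e=e1 if np.linalg.norm(e1)>np.linalg.norm(e2) else e2
    return np.r_[ray(cam,c,z)[:2],np.arctan2(e[1],e[0])],(np.linalg.norm(e1),np.linalg.norm(e2))
E
python3 - <<'E'
from h import *
ctrl.get_image('top')
for n in ['board_top','tier_large_mid','tier_medium_mid','tier_small_mid','finial_mid']:
    for cam in ['top','side']:
        if cam=='side' and n=='board_top': pass
        if cam=='side': ctrl.get_image('side')
        else: ctrl.get_image('top')
        for i,d in enumerate(ctrl.masks_of(cam,n)[:4]):
            m=d['pixels']; print(n,cam,round(d['score'],2),d['extent'],m.sum())
            np.save(f'm_{n}_{cam}_{i}.npy',m)
E
```

```text
board_top top 0.75 [126.5, 230.7, 199.8, 324.4] 6334
board_top side 0.69 [224.9, 202.0, 304.4, 224.6] 1485
tier_large_mid top 0.72 [347.9, 163.4, 392.0, 231.0] 2073
tier_large_mid side 0.58 [347.9, 264.0, 428.5, 284.9] 1779
tier_medium_mid top 0.68 [251.8, 165.4, 278.6, 224.6] 1356
tier_medium_mid side 0.86 [325.4, 223.3, 381.2, 244.1] 865
tier_small_mid top 0.56 [252.7, 262.6, 274.5, 310.7] 808
tier_small_mid side 0.61 [244.4, 233.7, 292.0, 251.0] 599
finial_mid top 0.64 [369.8, 281.8, 382.7, 294.1] 140
finial_mid top 0.47 [378.2, 251.2, 392.3, 265.6] 163
finial_mid side 0.89 [317.3, 263.7, 332.3, 296.7] 423
finial_mid side 0.8 [279.7, 263.7, 294.4, 295.5] 415
```

Run:
```python
from h import *
S={'board_top':(.201,.146,0,.009),'tier_large_mid':(.150,.068,0,.024),'tier_medium_mid':(.126,.052,0,.024),'tier_small_mid':(.102,.036,0,.024)}
ct=ctrl.camera_params('top');cs=ctrl.camera_params('side')
for n,(L,W,z0,z1) in S.items():
    m=np.load(f'm_{n}_top_0.npy').astype(float);ms=np.load(f'm_{n}_side_0.npy').astype(float)
    x0,dim=init(ct,m>0,z1); print(n,np.round(x0,4),np.round(dim,4))
    a=fitbox([(ct,m)],L,W,z0,z1,x0); print('  top',np.round(a[0],4),round(a[1],3))
    b=fitbox([(cs,ms)],L,W,z0,z1,x0); print('  side',np.round(b[0],4),round(b[1],3))
    c=fitbox([(ct,m),(cs,ms)],L,W,z0,z1,a[0]); print('  both',np.round(c[0],4),round(c[1],3))
print('finial', [np.round(ray(ct,np.argwhere(np.load(f'm_finial_mid_top_{i}.npy')).mean(0)[::-1],.046),4) for i in (0,1)])
for i in (0,1):
    m=np.load(f'm_finial_mid_side_{i}.npy'); v=np.argwhere(m).mean(0)[::-1]; print(v, ray(cs,v,.03))
a=cv2.imread('pics/top0.png')[150:330,230:410]; a=cv2.resize(a,None,fx=3,fy=3,interpolation=cv2.INTER_CUBIC)
cv2.imwrite('pics/crop0.png',a)
a=cv2.imread('pics/side0.png')[190:310,210:440]; a=cv2.resize(a,None,fx=3.4,fy=3.4,interpolation=cv2.INTER_CUBIC)
cv2.imwrite('pics/crop1.png',a)
```

```text
board_top [ 0.4691  0.3414 -3.1054] [0.1492 0.2013]
  top [ 0.47    0.341  -3.1029] 0.048
  side [ 0.472   0.3411 -3.1311] 0.154
  both [ 0.4701  0.3415 -3.1105] 0.204
tier_large_mid [ 0.643  -0.1039 -0.213 ] [0.1502 0.0703]
  top [ 0.6459 -0.1053 -0.2246] 0.109
  side [ 0.6475 -0.1038 -0.2297] 0.189
  both [ 0.6459 -0.1053 -0.2246] 0.302
tier_medium_mid [ 0.6464  0.1218 -0.1052] [0.1246 0.0533]
  top [ 0.6484  0.1225 -0.1047] 0.153
  side [ 0.648   0.1225 -0.1325] 0.204
  both [ 0.6483  0.1221 -0.1316] 0.359
tier_small_mid [ 0.447   0.1235 -2.9965] [0.038  0.1007]
  top [ 0.4469  0.1243 -2.9792] 0.156
  side [ 0.4472  0.1232 -2.8421] 0.338
  both [ 0.4468  0.1243 -2.985 ] 0.499
finial [array([ 0.4445, -0.1135,  0.046 ]), array([ 0.5114, -0.138 ,  0.046 ])]
[324.17730496 280.45153664] [ 0.51027275 -0.1480183   0.03      ]
[285.98072289 278.05060241] [ 0.4435736  -0.12352908  0.03      ]
```

View pics/crop0.png

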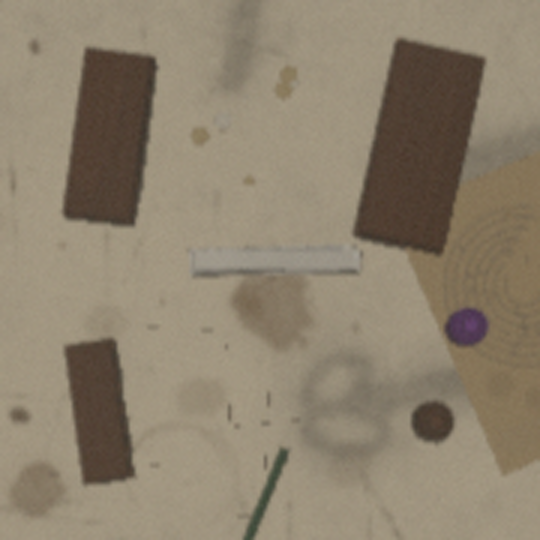

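View pics/crop1.png

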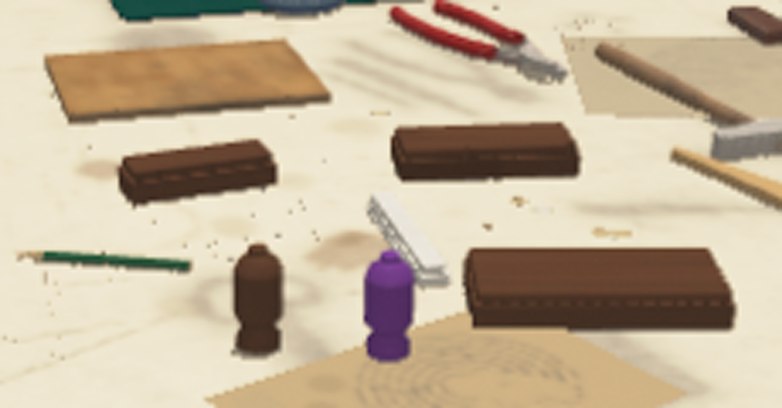

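```bash
cat >> h.py <<'E'
def go(x,y,z,yaw,show=True):
    """yaw: world direction of tier long axis (tool x parallel)."""
    o=ctrl.get_obs(); T=R.from_rotvec(o['tool_rot']).as_matrix(); p=np.array(o['tool_pos'])
    best=None
    for s in (0,np.pi):
        zz=np.array([-np.sin(yaw+s),np.cos(yaw+s),0]); yy=np.array([0,0,-1.]); G=np.c_[np.cross(yy,zz),yy,zz]
        dr=np.degrees(R.from_matrix(T.T@G).as_rotvec())
        if best is None or np.linalg.norm(dr)<np.linalg.norm(best[0]): best=(dr,G)
    d=np.array([x,y,z])-p
    print('t',round(o['t'],2),'pos',np.round(p,4),'open',round(o['opening'],4),'F',np.round(o['contact_force'],1),'q',np.round(o['q'],2))
    print(' dr now(tool)',np.round(best[0],2),' dpos tool now',np.round(T.T@d,4),' dpos in final frame',np.round(best[1].T@d,4),'world d',np.round(d,4))
E
python3 - <<'E'
from h import *
print(R.from_rotvec(ctrl.get_obs()['tool_rot']).as_matrix().round(3))
go(.6459,-.1053,.15,-.2246)
m=np.load('m_finial_mid_top_0.npy').astype(float);ms=np.load('m_finial_mid_side_1.npy').astype(float)
ct=ctrl.camera_params('top');cs=ctrl.camera_params('side')
parts=[(.013,0,.007),(.0095,.007,.019),(.014,.019,.046),(.006,.046,.060)]
def cost(v,views):
    s=0
    for c,mm in views:
        r=np.zeros((480,640))
        for P in cyl(v[0],v[1],parts): r=np.maximum(r,render(c,P))
        s+=np.abs(r-mm).sum()/mm.sum()
    return s
for vs in ([(ct,m)],[(cs,ms)],[(ct,m),(cs,ms)]):
    r=minimize(cost,[.444,-.115],args=(vs,),method='Nelder-Mead',options=dict(initial_simplex=[[.444,-.115],[.45,-.115],[.444,-.122]],xatol=1e-4,fatol=1e-4)); print(r.x.round(4),round(r.fun,3))
E
```

```text
[[ 0.906 -0.     0.423]
 [-0.423 -0.     0.906]
 [ 0.    -1.    -0.   ]]
t 1.2 pos [0.2644 0.5663 0.2453] open 0.0854 F [-0.6 -0.  -0.2] q [ 1.02  0.05  1.61 -0.    1.48 -0.12]
 dr now(tool) [  0.   -12.16   0.  ]  dpos tool now [ 0.6298  0.0953 -0.4472]  dpos in final frame [ 0.5215  0.0953 -0.5698] world d [ 0.3815 -0.6716 -0.0953]
[ 0.4446 -0.1146] 0.295
[ 0.4447 -0.1158] 0.167
[ 0.4442 -0.1149] 0.468
```

Emit:
servo_tool:
  delta_pos:
    - [0,0,0]
    - [0,0,0]
    - [0.04,0,-0.044]
    - [0.04,0,-0.044]
    - [0.04,0,-0.044]
  dr:
    - [0,-6.08,0]
    - [0,-6.08,0]
    - [0,0,0]
    - [0,0,0]
    - [0,0,0]
  grip: [1,1,1,1,1]
  grip_force: 40

```text
t: 1.82
tool_pos: [0.3536, 0.4108, 0.2452]
tool_rot: [-1.564, 0.164, -0.165]
contact_force: [0.2, 0.0, 0.7]
opening: 0.0854
```

Emit:
servo_tool:
  delta_pos:
    - [0.04,0,-0.044]
    - [0.04,0,-0.044]
    - [0.04,0,-0.044]
    - [0.04,0,-0.044]
    - [0.04,0,-0.044]
  dr:
    - [0,0,0]
    - [0,0,0]
    - [0,0,0]
    - [0,0,0]
    - [0,0,0]
  grip: [1,1,1,1,1]

```text
t: 2.45
tool_pos: [0.5072, 0.1454, 0.2468]
tool_rot: [-1.561, 0.159, -0.168]
contact_force: [0.5, 0.5, 0.3]
opening: 0.085
```

```bash
python3 -c "
from h import *
go(.6459,-.1053,.15,-.2246)"
```

```text
t 2.45 pos [0.5072 0.1454 0.2468] open 0.085 F [0.5 0.5 0.3] q [ 0.14 -0.19  1.84  0.    1.48 -1.23]
 dr now(tool) [-0.21  0.92  0.28]  dpos tool now [ 0.1871  0.0969 -0.2169]  dpos in final frame [ 0.191   0.0968 -0.2135] world d [ 0.1387 -0.2507 -0.0968]
```

Emit:
servo_tool:
  delta_pos:
    - [0.04,0.01,-0.044]
    - [0.04,0.01,-0.044]
    - [0.04,0.02,-0.044]
    - [0.04,0.02,-0.044]
    - [0.03,0.02,-0.038]
  dr:
    - [0,0.9,0]
    - [0,0,0]
    - [0,0,0]
    - [0,0,0]
    - [0,0,0]
  grip: [1,1,1,1,1]

```text
t: 3.08
tool_pos: [0.6501, -0.1112, 0.171]
tool_rot: [-1.559, 0.166, -0.19]
contact_force: [1.4, 0.5, 0.4]
opening: 0.0854
```

```bash
python3 -c "
from h import *
go(.6459,-.1053,.12,-.2246)
im=ctrl.get_image('wrist');cv2.imwrite('pics/w1.png',im[:,:,::-1])
p=ctrl.camera_params('wrist')
for d in ctrl.masks_of('wrist','tier_large_mid')[:2]:
    m=d['pixels'].astype(float); print(d['score'],d['extent'],m.sum())
    print(fitbox([(p,m)],.15,.068,0,.024,np.array([.6459,-.1053,-.2246])))
go(.6459,-.1053,.12,-.2246)
"
```

```text
t 3.08 pos [ 0.6501 -0.1112  0.171 ] open 0.0854 F [1.4 0.5 0.4] q [-0.28  0.18  1.6   0.01  1.35 -1.63]
 dr now(tool) [-0.34 -0.12  0.81]  dpos tool now [-0.0061  0.0509  0.0045]  dpos in final frame [-0.0054  0.051   0.0048] world d [-0.0042  0.0059 -0.051 ]
0.6 [278.9, 111.3, 373.5, 304.8] 17119.0
(array([ 0.64464962, -0.11114893, -0.21319608]), np.float64(0.1001471819524001))
t 3.17 pos [ 0.6487 -0.1131  0.1676] open 0.0853 F [-0.1  0.6 -0.4] q [-0.29  0.18  1.61  0.01  1.35 -1.63]
 dr now(tool) [-0.28 -0.35  0.5 ]  dpos tool now [-0.0049  0.0476  0.0067]  dpos in final frame [-0.0044  0.0476  0.007 ] world d [-0.0028  0.0078 -0.0476]
```

View pics/w1.png

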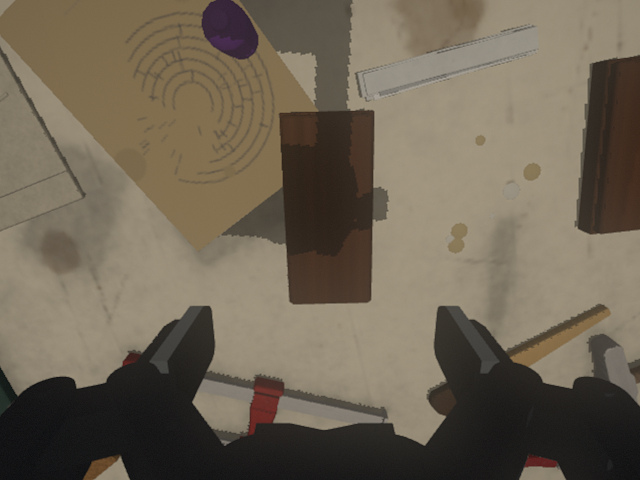

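Emit:
servo_tool:
  delta_pos:
    - [-0.003,0.04,0.005]
    - [0,0,0]
    - [0,0,0]
  dr:
    - [-0.3,-0.3,0.5]
    - [0,0,0]
    - [0,0,0]
  grip: [1,1,1]

```text
t: 3.55
tool_pos: [0.6485, -0.1076, 0.1295]
tool_rot: [-1.564, 0.175, -0.18]
contact_force: [-0.2, 1.2, -0.1]
opening: 0.0856
```

```bash
cat >> h.py <<'E'
def wfit(label,L,W,z0,z1,x0,idx=0,save=None):
    p=ctrl.camera_params('wrist')
    im=ctrl.get_image('wrist')
    if save: cv2.imwrite(f'pics/{save}.png',im[:,:,::-1])
    for d in ctrl.masks_of('wrist',label)[:2]:
        m=d['pixels'].astype(float)
        r=fitbox([(p,m)],L,W,z0,z1,np.array(x0)); print(label,round(d['score'],2),d['extent'],np.round(r[0],4),round(r[1],3))
E
python3 -c "
from h import *
wfit('tier_large_mid',.15,.068,0,.024,[.6459,-.1053,-.2246],save='w2')
go(.6459,-.1053,.02,-.2246)
"
```

```text
tier_large_mid 0.77 [270.9, 118.0, 379.3, 338.2] [ 0.6455 -0.1055 -0.2091] 0.076
t 3.65 pos [ 0.6481 -0.1075  0.129 ] open 0.0854 F [ 0.2  0.9 -0.2] q [-0.28  0.22  1.63  0.    1.29 -1.62]
 dr now(tool) [-0.01 -0.09  0.12]  dpos tool now [-0.0029  0.109   0.0016]  dpos in final frame [-0.0027  0.109   0.0016] world d [-0.0022  0.0022 -0.109 ]
```

View pics/w2.png

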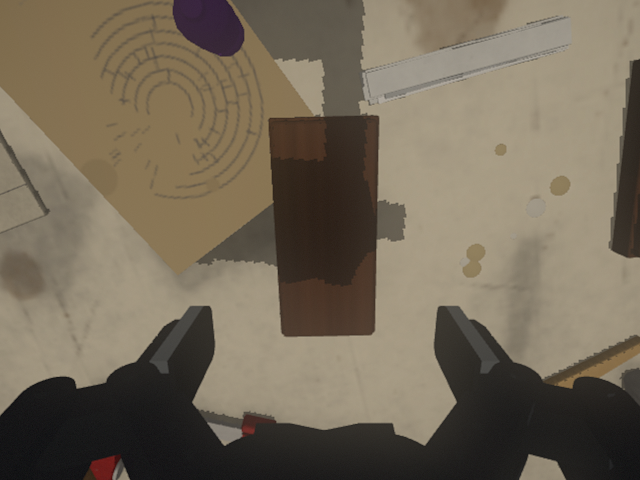

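Emit:
servo_tool:
  delta_pos:
    - [-0.003,0.045,0.0016]
    - [0,0.03,0]
    - [0,0.02,0]
    - [0,0,0]
  dr:
    - [0,-0.7,0]
    - [0,0,0]
    - [0,0,0]
    - [0,0,0]
  grip: [1,1,1,1]

```text
t: 4.15
tool_pos: [0.6508, -0.1056, 0.04]
tool_rot: [-1.567, 0.155, -0.179]
contact_force: [0.4, -0.6, 0.5]
opening: 0.0849
```

```bash
python3 -c "
from h import *
go(.6457,-.1054,.018,-.212)
im=ctrl.get_image('side')[:,:,::-1];cv2.imwrite('pics/s2.png',cv2.resize(im[190:310,300:460],None,fx=5,fy=5,interpolation=cv2.INTER_CUBIC))
"
```

```text
t 4.15 pos [ 0.6508 -0.1056  0.04  ] open 0.0849 F [ 0.4 -0.6  0.5] q [-0.27  0.32  1.67  0.    1.13 -1.63]
 dr now(tool) [ 0.03 -0.01  0.88]  dpos tool now [-0.0054  0.0219 -0.0009]  dpos in final frame [-0.0051  0.022  -0.0009] world d [-0.0051  0.0002 -0.022 ]
```

View pics/s2.png

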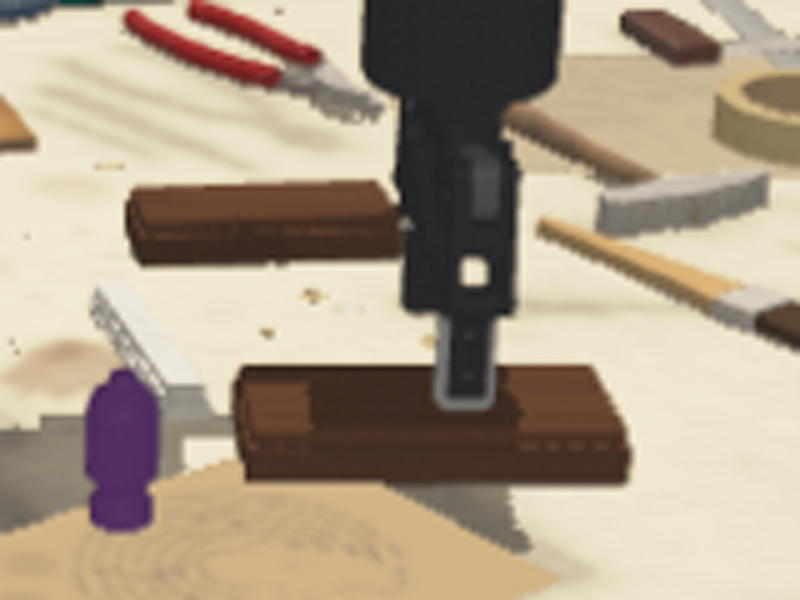

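```bash
python3 -c "
from h import *
for z in (.02,.026,.032,.038,.044): print(z,proj('side',[[.66,-.105-.047,z],[.66,-.105-.0427,z]]).round(1).tolist())
"
```

```text
0.02 [[400.6, 279.0], [399.8, 278.1]]
0.026 [[400.9, 276.2], [400.0, 275.2]]
0.032 [[401.1, 273.3], [400.3, 272.4]]
0.038 [[401.4, 270.4], [400.5, 269.5]]
0.044 [[401.6, 267.5], [400.7, 266.6]]
```

Emit:
servo_tool:
  delta_pos:
    - [-0.005,0.015,0]
    - [0,0.01,0]
    - [0,0.002,0]
    - [0,0,0]
  dr:
    - [0,0,0.9]
    - [0,0,0]
    - [0,0,0]
    - [0,0,0]
  grip: [1,1,1,1]

```text
t: 4.7
tool_pos: [0.6494, -0.1055, 0.0162]
tool_rot: [-1.566, 0.161, -0.172]
contact_force: [-0.4, -0.2, -0.1]
opening: 0.0859
```

```bash
python3 -c "
from h import *
go(.6457,-.1054,.013,-.212)
"
```

```text
t 4.7 pos [ 0.6494 -0.1055  0.0162] open 0.0859 F [-0.4 -0.2 -0.1] q [-0.27  0.35  1.68 -0.    1.1  -1.63]
 dr now(tool) [ 0.06 -0.01  0.39]  dpos tool now [-0.0036  0.0032 -0.0007]  dpos in final frame [-0.0036  0.0032 -0.0007] world d [-0.0037  0.0001 -0.0032]
```

Emit:
servo_tool:
  delta_pos:
    - [-0.004,0.003,0]
    - [0,0,0]
    - [0,0,0]
    - [0,0,0]
    - [0,0,0]
  dr:
    - [0,0,0.4]
    - [0,0,0]
    - [0,0,0]
    - [0,0,0]
    - [0,0,0]
  grip: [1,0.7,0.6,0.6,0.6]

```text
t: 5.32
tool_pos: [0.6459, -0.1048, 0.0139]
tool_rot: [-1.566, 0.166, -0.167]
contact_force: [0.6, -0.3, 0.2]
opening: 0.0668
```

```bash
python3 -c "
from h import *
go(.6457,-.1054,.013,-.212)
im=ctrl.get_image('side')[:,:,::-1];cv2.imwrite('pics/s3.png',cv2.resize(im[190:310,300:460],None,fx=5,fy=5,interpolation=cv2.INTER_CUBIC))
"
```

```text
t 5.33 pos [ 0.6459 -0.1048  0.0139] open 0.0668 F [ 0.6 -0.3  0.2] q [-0.27  0.35  1.68 -0.    1.11 -1.63]
 dr now(tool) [ 0.08 -0.    0.07]  dpos tool now [-0.0001  0.0009 -0.0006]  dpos in final frame [-0.0001  0.0009 -0.0006] world d [-0.0002 -0.0006 -0.0009]
```

View pics/s3.png

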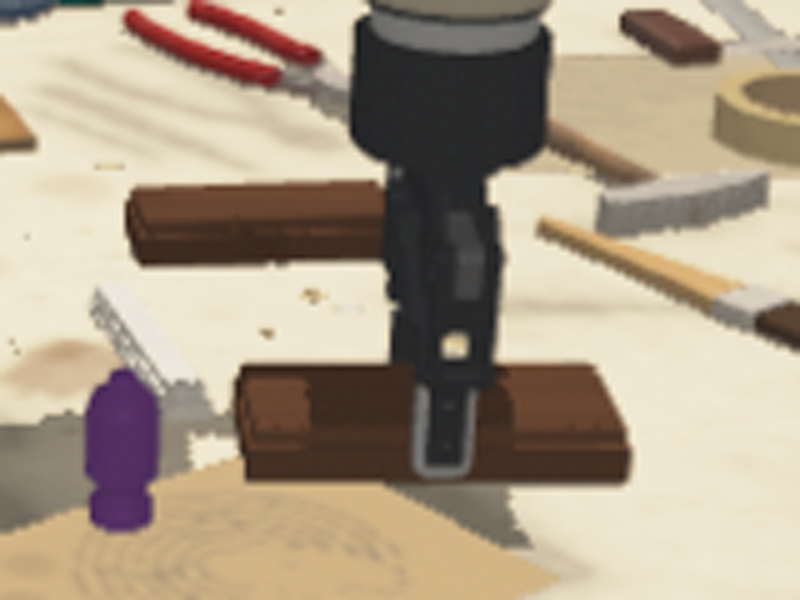

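Emit:
servo_tool:
  delta_pos:
    - [0,-0.02,0]
    - [0,-0.04,0]
    - [0,-0.04,0]
    - [0,-0.01,0]
    - [0,0,0]
  dr:
    - [0,0,0]
    - [0,-4,0]
    - [0,-6,0]
    - [0,-4.4,0]
    - [0,0,0]
  grip: [0.6,0.6,0.6,0.6,0.6]

```text
t: 6.0
tool_pos: [0.6451, -0.1044, 0.1303]
tool_rot: [-1.572, -0.037, 0.036]
contact_force: [1.1, 0.5, -2.4]
opening: 0.0668
```

Emit:
servo_tool:
  delta_pos:
    - [-0.01,0,0.03]
    - [-0.018,0,0.052]
    - [-0.018,0,0.052]
    - [-0.018,0,0.052]
    - [-0.018,0,0.052]
  dr:
    - [0,0,0]
    - [0,0,0]
    - [0,0,0]
    - [0,0,0]
    - [0,0,0]
  grip: [0.6,0.6,0.6,0.6,0.6]

```text
t: 6.62
tool_pos: [0.5504, 0.1327, 0.1288]
tool_rot: [-1.572, -0.024, 0.026]
contact_force: [-0.2, 0.9, -2.4]
opening: 0.0665
```

```bash
python3 -c "
from h import *
go(.470,.341,.1,.0386)
"
```

```text
t 6.62 pos [0.5504 0.1327 0.1288] open 0.0665 F [-0.2  0.9 -2.4] q [ 0.11  0.02  1.85 -0.    1.28 -1.5 ]
 dr now(tool) [ 0.08 -0.41 -0.08]  dpos tool now [-0.0738  0.0286  0.2108]  dpos in final frame [-0.0723  0.0288  0.2113] world d [-0.0804  0.2083 -0.0288]
```

Emit:
servo_tool:
  delta_pos:
    - [-0.018,0,0.052]
    - [-0.018,0,0.052]
    - [-0.018,0.01,0.052]
    - [-0.015,0.01,0.035]
    - [0,0,0]
  dr:
    - [0,-0.4,0]
    - [0,0,0]
    - [0,0,0]
    - [0,0,0]
    - [0,0,0]
  grip: [0.6,0.6,0.6,0.6,0.6]

```text
t: 7.25
tool_pos: [0.4675, 0.3291, 0.106]
tool_rot: [-1.573, -0.024, 0.033]
contact_force: [0.8, -0.3, -2.1]
opening: 0.0666
```

```bash
python3 -c "
from h import *
go(.470,.341,.024,.0386)
im=ctrl.get_image('wrist');cv2.imwrite('pics/w4.png',im[:,:,::-1])
"
```

```text
t 7.25 pos [0.4675 0.3291 0.106 ] open 0.0666 F [ 0.8 -0.3 -2.1] q [ 0.48  0.06  1.85  0.    1.24 -1.12]
 dr now(tool) [ 0.13 -0.13 -0.3 ]  dpos tool now [0.0034 0.082  0.012 ]  dpos in final frame [0.003  0.082  0.0118] world d [ 0.0025  0.0119 -0.082 ]
```

View pics/w4.png

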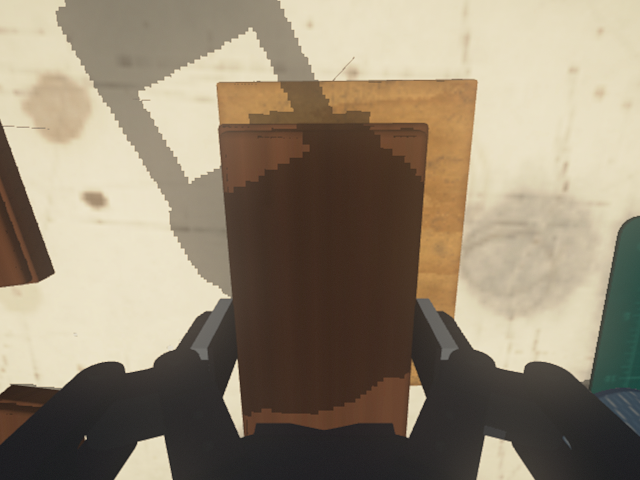

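Emit:
servo_tool:
  delta_pos:
    - [0.003,0.02,0.012]
    - [0,0.03,0]
    - [0,0.01,0]
    - [0,0,0]
  dr:
    - [0.1,-0.1,-0.3]
    - [0,0,0]
    - [0,0,0]
    - [0,0,0]
  grip: [0.6,0.6,0.6,0.6]

```text
t: 7.8
tool_pos: [0.4744, 0.3374, 0.047]
tool_rot: [-1.571, -0.027, 0.02]
contact_force: [0.7, -0.6, -2.1]
opening: 0.0664
```

```bash
python3 -c "
from h import *
go(.470,.341,.024,.0386)
"
```

```text
t 7.8 pos [0.4744 0.3374 0.047 ] open 0.0664 F [ 0.7 -0.6 -2.1] q [ 0.49  0.15  1.86 -0.    1.13 -1.11]
 dr now(tool) [ 0.05 -0.49  0.25]  dpos tool now [-0.0044  0.0229  0.0038]  dpos in final frame [-0.0042  0.023   0.0038] world d [-0.0044  0.0036 -0.023 ]
```

Emit:
servo_tool:
  delta_pos:
    - [-0.005,0.01,0.004]
    - [0,0.006,0]
    - [0,0,0]
  dr:
    - [0,-0.5,0.25]
    - [0,0,0]
    - [0,0,0]
  grip: [0.6,0.6,0.6]

```text
t: 8.18
tool_pos: [0.4708, 0.3415, 0.0324]
tool_rot: [-1.57, -0.032, 0.027]
contact_force: [-0.4, 0.3, -2.3]
opening: 0.0667
```

```bash
python3 -c "
from h import *
go(.470,.341,.0225,.0386)
"
```

```text
t 8.18 pos [0.4708 0.3415 0.0324] open 0.0667 F [-0.4  0.3 -2.3] q [ 0.5   0.18  1.86 -0.    1.1  -1.11]
 dr now(tool) [-0.05 -0.04  0.18]  dpos tool now [-0.0008  0.0099 -0.0005]  dpos in final frame [-0.0008  0.0099 -0.0005] world d [-0.0008 -0.0005 -0.0099]
```

Emit:
servo_tool:
  delta_pos:
    - [-0.001,0.006,0]
    - [0,0.003,0]
    - [0,0.001,0]
    - [0,0,0]
  dr:
    - [0,0,0.2]
    - [0,0,0]
    - [0,0,0]
    - [0,0,0]
  grip: [0.6,0.6,0.6,0.6]

```text
t: 8.68
tool_pos: [0.4704, 0.342, 0.0231]
tool_rot: [-1.569, -0.031, 0.029]
contact_force: [-0.3, -0.0, -2.5]
opening: 0.0668
```

```bash
python3 -c "
from h import *
go(.470,.341,.0225,.0386)
"
```

```text
t 8.68 pos [0.4704 0.342  0.0231] open 0.0668 F [-0.3 -0.  -2.5] q [ 0.5   0.19  1.86  0.    1.09 -1.11]
 dr now(tool) [-0.08 -0.02  0.05]  dpos tool now [-0.0005  0.0006 -0.001 ]  dpos in final frame [-0.0005  0.0006 -0.001 ] world d [-0.0004 -0.001  -0.0006]
```

Not yet loaded; lower 1 mm at a time, then release and rise.

Emit:
servo_tool:
  delta_pos:
    - [0,0.001,-0.001]
    - [0,0,0]
    - [0,0.001,0]
    - [0,0,0]
  dr:
    - [0,0,0]
    - [0,0,0]
    - [0,0,0]
    - [0,0,0]
  grip: [0.6,0.6,0.6,0.6]

```text
t: 9.18
tool_pos: [0.4711, 0.3418, 0.0231]
tool_rot: [-1.568, -0.031, 0.029]
contact_force: [0.4, -0.1, -1.1]
opening: 0.067
```

Force fell from -2.4 to -1.1 N: it is on the board. Release.

Emit:
servo_tool:
  delta_pos:
    - [0,0,0]
    - [0,0,0]
    - [0,0,0]
    - [0,-0.015,0]
    - [0,-0.04,0]
  dr:
    - [0,0,0]
    - [0,0,0]
    - [0,0,0]
    - [0,0,0]
    - [0,0,0]
  grip: [0.9,1,1,1,1]

```text
t: 9.8
tool_pos: [0.4689, 0.34, 0.0759]
tool_rot: [-1.572, -0.027, 0.033]
contact_force: [-0.3, 0.1, 1.3]
opening: 0.0857
```

Emit:
servo_tool:
  delta_pos:
    - [0,-0.05,0]
    - [0,-0.02,0]
    - [0,0,0]
  dr:
    - [0,0,0]
    - [0,0,0]
    - [0,0,0]
  grip: [1,1,1]

```text
t: 10.18
tool_pos: [0.4717, 0.3415, 0.1555]
tool_rot: [-1.567, -0.034, 0.026]
contact_force: [0.4, 0.4, -0.5]
opening: 0.0856
```

```bash
python3 -c "
from h import *
wfit('tier_large_mid',.15,.068,0.009,.033,[.470,.341,.0386],save='w5')
wfit('board_top',.201,.146,0,.009,[.470,.341,.0386])
go(.6484,.1223,.12,-.118)
"
```

```text
tier_large_mid 0.98 [272.2, 120.5, 376.0, 325.8] [0.471  0.3418 0.0402] 0.077
board_top 0.82 [217.6, 81.6, 431.8, 346.0] [0.4694 0.3432 0.0454] 0.674
t 10.38 pos [0.4696 0.3403 0.1507] open 0.0851 F [-0.4  0.7 -0.5] q [ 0.5   0.02  1.8   0.    1.31 -1.11]
 dr now(tool) [-0.    8.94 -0.09]  dpos tool now [ 0.1704  0.0304 -0.2247]  dpos in final frame [ 0.2032  0.0307 -0.1954] world d [ 0.1788 -0.218  -0.0307]
```

View pics/w5.png

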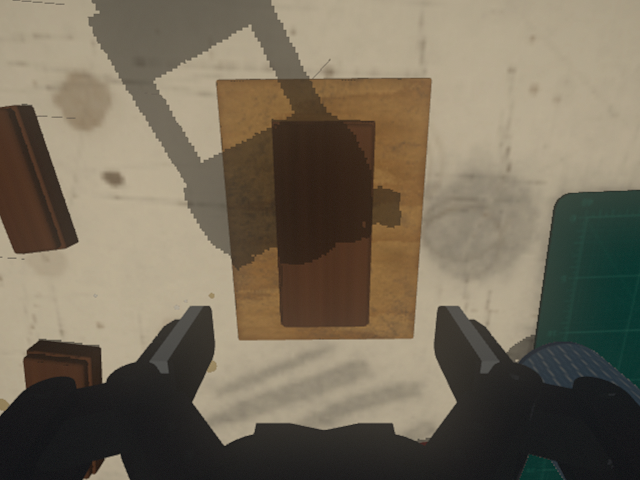

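```bash
python3 -c "
from h import *
for cs,z in (([(218,79),(431,78),(413.5,338),(239,340)],.009),([(273,121),(375.5,121),(370,326),(281,326)],.033)):
    w=np.array([ray('wrist',c,z) for c in cs]); print(w.round(4).tolist(), w.mean(0).round(4))
"
```

```text
[[0.369, 0.2668, 0.009], [0.3632, 0.4073, 0.009], [0.5582, 0.4164, 0.009], [0.5651, 0.275, 0.009]] [0.4639 0.3414 0.009 ]
[[0.3942, 0.3061, 0.033], [0.3918, 0.3696, 0.033], [0.5348, 0.3766, 0.033], [0.5372, 0.3115, 0.033]] [0.4645 0.341  0.033 ]
```

Emit:
servo_tool:
  delta_pos:
    - [0,0,0]
    - [0.02,0,-0.02]
    - [0.04,0,-0.04]
    - [0.042,0,-0.04]
    - [0.042,0,-0.04]
  dr:
    - [0,8.9,0]
    - [0,0,0]
    - [0,0,0]
    - [0,0,0]
    - [0,0,0]
  grip: [1,1,1,1,1]

```text
t: 11.0
tool_pos: [0.5921, 0.1816, 0.1401]
tool_rot: [-1.574, 0.103, -0.077]
contact_force: [0.9, -0.0, 0.0]
opening: 0.0853
```

Emit:
servo_tool:
  delta_pos:
    - [0.04,0.01,-0.038]
    - [0.015,0.02,-0.015]
    - [0,0,0]
    - [0,0,0]
  dr:
    - [0,0,0]
    - [0,0,0]
    - [0,0,0]
    - [0,0,0]
  grip: [1,1,1,1]

```text
t: 11.5
tool_pos: [0.6401, 0.1169, 0.1025]
tool_rot: [-1.575, 0.115, -0.074]
contact_force: [-0.1, -0.0, 0.3]
opening: 0.0853
```

```bash
python3 -c "
from h import *
wfit('tier_medium_mid',.126,.052,0,.024,[.6484,.1223,-.118],save='w6')
go(.6484,.1223,.015,-.118)
"
```

```text
tier_medium_mid 0.64 [290.8, 161.6, 379.1, 363.0] [ 0.6481  0.1229 -0.1036] 0.103
t 11.6 pos [0.6399 0.1174 0.1028] open 0.0852 F [-0.2 -0.  -0.4] q [ 0.07  0.25  1.64 -0.    1.28 -1.38]
 dr now(tool) [ 0.46 -0.07 -1.43]  dpos tool now [0.01   0.0875 0.0066]  dpos in final frame [0.0078 0.0878 0.0059] world d [ 0.0085  0.0049 -0.0878]
```

View pics/w6.png

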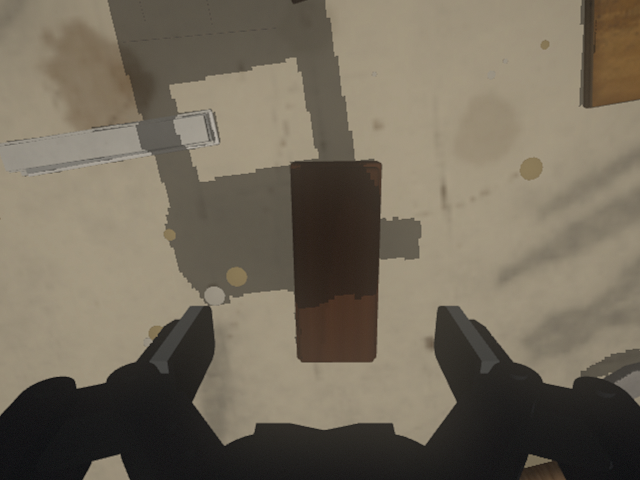

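Emit:
servo_tool:
  delta_pos:
    - [0,0,0]
    - [0.008,0.03,0.0065]
    - [0,0.025,0]
    - [0,0,0]
  dr:
    - [0.4,-0.7,-1.4]
    - [0,0,0]
    - [0,0,0]
    - [0,0,0]
  grip: [1,1,1,1]

```text
t: 12.1
tool_pos: [0.6492, 0.1268, 0.0508]
tool_rot: [-1.568, 0.072, -0.086]
contact_force: [0.4, 0.5, -0.1]
opening: 0.0856
```

```bash
python3 -c "
from h import *
go(.6482,.1227,.015,-.106)
"
```

```text
t 12.1 pos [0.6492 0.1268 0.0508] open 0.0856 F [ 0.4  0.5 -0.1] q [ 0.08  0.31  1.66 -0.    1.16 -1.39]
 dr now(tool) [-0.09  0.33  0.5 ]  dpos tool now [-0.0009  0.0358 -0.0042]  dpos in final frame [-0.0006  0.0358 -0.0042] world d [-0.001  -0.0041 -0.0358]
```

Emit:
servo_tool:
  delta_pos:
    - [-0.001,0.01,-0.004]
    - [0,0.016,0]
    - [0,0.006,0]
    - [0,0,0]
  dr:
    - [0,0.3,0.5]
    - [0,0,0]
    - [0,0,0]
    - [0,0,0]
  grip: [1,1,1,1]

```text
t: 12.6
tool_pos: [0.6494, 0.1233, 0.0202]
tool_rot: [-1.567, 0.079, -0.086]
contact_force: [-0.1, -0.5, -0.6]
opening: 0.0856
```

```bash
python3 -c "
from h import *
go(.6482,.1227,.015,-.106)
"
```

```text
t 12.6 pos [0.6494 0.1233 0.0202] open 0.0856 F [-0.1 -0.5 -0.6] q [ 0.07  0.36  1.67  0.    1.11 -1.39]
 dr now(tool) [-0.15  0.06  0.27]  dpos tool now [-0.0012  0.0052 -0.0007]  dpos in final frame [-0.0011  0.0052 -0.0007] world d [-0.0012 -0.0006 -0.0052]
```

Emit:
servo_tool:
  delta_pos:
    - [-0.001,0.005,-0.0007]
    - [0,0,0]
    - [0,0,0]
    - [0,0,0]
    - [0,0,0]
  dr:
    - [-0.1,0,0.3]
    - [0,0,0]
    - [0,0,0]
    - [0,0,0]
    - [0,0,0]
  grip: [1,0.7,0.5,0.4,0.4]

```text
t: 13.22
tool_pos: [0.6491, 0.1227, 0.0159]
tool_rot: [-1.568, 0.082, -0.083]
contact_force: [-0.3, -0.4, -1.1]
opening: 0.0509
```

```bash
python3 -c "
from h import *
go(.6482,.1227,.015,-.106)
im=ctrl.get_image('side')[:,:,::-1];cv2.imwrite('pics/s7.png',cv2.resize(im[160:280,280:440],None,fx=5,fy=5,interpolation=cv2.INTER_CUBIC))
"
```

```text
t 13.22 pos [0.6491 0.1227 0.0159] open 0.0509 F [-0.3 -0.4 -1.1] q [ 0.07  0.36  1.67  0.    1.11 -1.39]
 dr now(tool) [-0.06  0.06  0.06]  dpos tool now [-0.0009  0.0009 -0.0001]  dpos in final frame [-0.0009  0.0009 -0.0001] world d [-0.0009  0.     -0.0009]
```

View pics/s7.png

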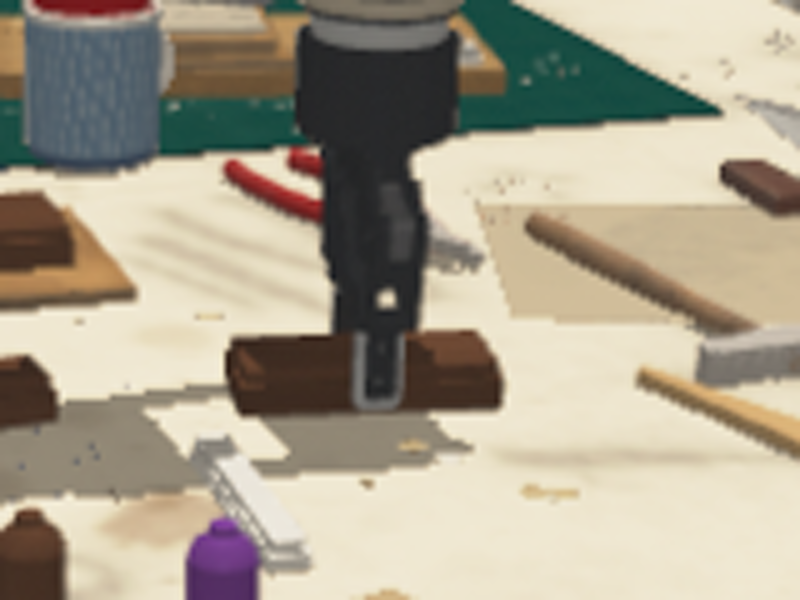

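Emit:
servo_tool:
  delta_pos:
    - [0,-0.02,0]
    - [0,-0.04,0]
    - [0,-0.04,0]
    - [0,-0.01,0]
  dr:
    - [0,0,0]
    - [0,-4,0]
    - [0,-4.3,0]
    - [0,0,0]
  grip: [0.4,0.4,0.4,0.4]

```text
t: 13.78
tool_pos: [0.6482, 0.1226, 0.1305]
tool_rot: [-1.57, -0.034, 0.035]
contact_force: [-0.4, -0.8, -0.5]
opening: 0.0511
```

Emit:
servo_tool:
  delta_pos:
    - [-0.02,0,0.027]
    - [-0.035,0,0.045]
    - [-0.035,0,0.045]
    - [-0.035,0,0.045]
    - [-0.03,0,0.04]
  dr:
    - [0,0,0]
    - [0,0,0]
    - [0,0,0]
    - [0,0,0]
    - [0,0,0]
  grip: [0.4,0.4,0.4,0.4,0.4]

```text
t: 14.4
tool_pos: [0.4823, 0.3202, 0.1302]
tool_rot: [-1.57, -0.023, 0.023]
contact_force: [0.8, 0.2, -0.6]
opening: 0.0508
```

Emit:
servo_tool:
  delta_pos:
    - [0,0,0]
    - [0,0,0]
  dr:
    - [0,0,0]
    - [0,0,0]
  grip: [0.4,0.4]

```text
t: 14.65
tool_pos: [0.4794, 0.3218, 0.1287]
tool_rot: [-1.571, -0.024, 0.027]
contact_force: [0.9, -1.0, -0.2]
opening: 0.0512
```

```bash
python3 -c "
from h import *
go(.4717,.3418,.08,.039)
"
```

```text
t 14.65 pos [0.4794 0.3218 0.1287] open 0.0512 F [ 0.9 -1.  -0.2] q [ 0.46  0.04  1.83  0.    1.28 -1.14]
 dr now(tool) [ 0.04 -0.38 -0.11]  dpos tool now [-0.007   0.0487  0.0203]  dpos in final frame [-0.0069  0.0487  0.0203] world d [-0.0077  0.02   -0.0487]
```

Emit:
servo_tool:
  delta_pos:
    - [-0.007,0.015,0.02]
    - [0,0.025,0]
    - [0,0,0]
    - [0,0,0]
  dr:
    - [0,-0.4,-0.1]
    - [0,0,0]
    - [0,0,0]
    - [0,0,0]
  grip: [0.4,0.4,0.4,0.4]

```text
t: 15.15
tool_pos: [0.4728, 0.3413, 0.0857]
tool_rot: [-1.571, -0.025, 0.028]
contact_force: [-0.4, -0.3, -0.5]
opening: 0.0508
```

```bash
python3 -c "
from h import *
go(.4717,.3418,.0489,.039)
im=ctrl.get_image('wrist');cv2.imwrite('pics/w8.png',im[:,:,::-1])
"
```

```text
t 15.15 pos [0.4728 0.3413 0.0857] open 0.0508 F [-0.4 -0.3 -0.5] q [ 0.5   0.11  1.84 -0.    1.2  -1.11]
 dr now(tool) [ 0.04 -0.3  -0.08]  dpos tool now [-0.0011  0.0368  0.0005]  dpos in final frame [-0.0011  0.0368  0.0005] world d [-0.0011  0.0005 -0.0368]
```

View pics/w8.png

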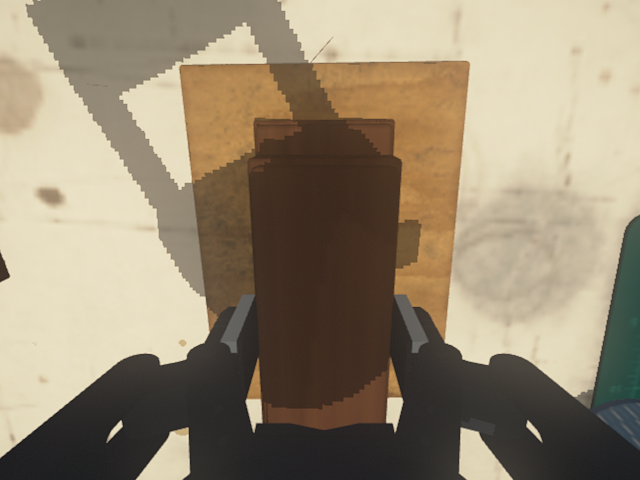

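Emit:
servo_tool:
  delta_pos:
    - [-0.001,0.02,0.0005]
    - [0,0.01,0]
    - [0,0.002,0]
    - [0,0,0]
  dr:
    - [0,-0.3,0]
    - [0,0,0]
    - [0,0,0]
    - [0,0,0]
  grip: [0.4,0.4,0.4,0.4]

```text
t: 15.7
tool_pos: [0.4722, 0.3417, 0.0522]
tool_rot: [-1.571, -0.03, 0.031]
contact_force: [0.4, -0.8, -0.9]
opening: 0.0507
```

```bash
python3 -c "
from h import *
go(.4717,.3418,.0489,.039)
"
```

```text
t 15.7 pos [0.4722 0.3417 0.0522] open 0.0507 F [ 0.4 -0.8 -0.9] q [ 0.5   0.15  1.85  0.    1.14 -1.11]
 dr now(tool) [ 0.02 -0.02 -0.04]  dpos tool now [-0.0004  0.0033  0.0001]  dpos in final frame [-0.0004  0.0033  0.0001] world d [-0.0005  0.0001 -0.0033]
```

Emit:
servo_tool:
  delta_pos:
    - [0,0.002,0]
    - [0,0.001,0]
    - [0,0.001,0]
    - [0,0,0]
    - [0,0,0]
  dr:
    - [0,0,0]
    - [0,0,0]
    - [0,0,0]
    - [0,0,0]
    - [0,0,0]
  grip: [0.4,0.4,0.4,0.4,0.4]

```text
t: 16.32
tool_pos: [0.4729, 0.3422, 0.0492]
tool_rot: [-1.57, -0.031, 0.029]
contact_force: [0.6, -0.6, -0.8]
opening: 0.0508
```

Emit:
servo_tool:
  delta_pos:
    - [-0.0008,0.0015,0]
    - [0,0,0]
    - [0,0,0]
  dr:
    - [0,0,0]
    - [0,0,0]
    - [0,0,0]
  grip: [0.4,0.4,0.4]

```text
t: 16.7
tool_pos: [0.473, 0.3424, 0.049]
tool_rot: [-1.569, -0.033, 0.028]
contact_force: [0.1, 1.0, -0.4]
opening: 0.0508
```

Emit:
servo_tool:
  delta_pos:
    - [0,0.0005,0]
    - [0,0,0]
    - [0,0,0]
    - [0,-0.015,0]
    - [0,-0.04,0]
  dr:
    - [0,0,0]
    - [0,0,0]
    - [0,0,0]
    - [0,0,0]
    - [0,0,0]
  grip: [0.6,0.8,1,1,1]

```text
t: 17.32
tool_pos: [0.4704, 0.3411, 0.1017]
tool_rot: [-1.573, -0.027, 0.033]
contact_force: [1.0, -0.3, -0.1]
opening: 0.0855
```

Emit:
servo_tool:
  delta_pos:
    - [0,-0.05,0]
    - [0,0,0]
    - [0,0,0]
  dr:
    - [0,0,0]
    - [0,0,0]
    - [0,0,0]
  grip: [1,1,1]

```text
t: 17.7
tool_pos: [0.4729, 0.3425, 0.1599]
tool_rot: [-1.568, -0.034, 0.027]
contact_force: [-0.0, -0.1, -0.6]
opening: 0.0853
```

```bash
python3 -c "
from h import *
wfit('tier_medium_mid',.126,.052,0.033,.057,[.471,.341,.0386],save='w9')
wfit('tier_large_mid',.15,.068,0.009,.033,[.470,.341,.0386])
go(.4468,.1243,.13,.156)
"
```

```text
tier_medium_mid 0.71 [280.5, 141.7, 368.3, 326.1] [0.4719 0.343  0.039 ] 0.076
tier_large_mid 0.84 [271.7, 121.1, 373.2, 322.0] [0.4711 0.3422 0.0364] 3.596
t 17.9 pos [0.4725 0.3423 0.1585] open 0.0849 F [ 0.  -0.7 -0.9] q [ 0.5   0.02  1.79 -0.    1.32 -1.11]
 dr now(tool) [-0.06 -6.72  0.17]  dpos tool now [-0.0342  0.0281 -0.2169]  dpos in final frame [-0.0593  0.0285 -0.2114] world d [-0.0257 -0.218  -0.0285]
```

View pics/w9.png

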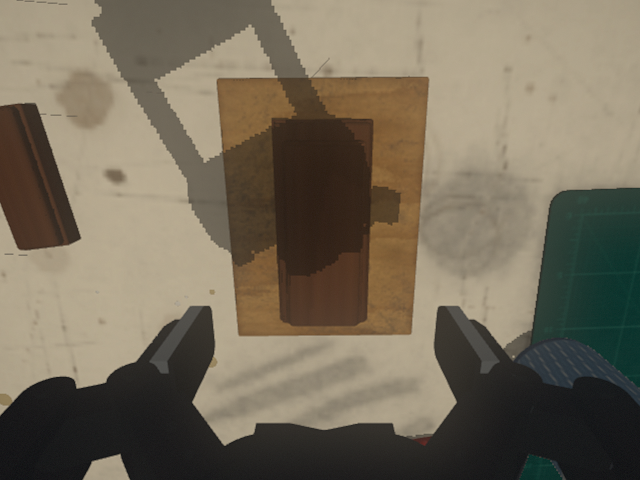

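Emit:
servo_tool:
  delta_pos:
    - [0,0,0]
    - [-0.01,0,-0.03]
    - [-0.014,0,-0.052]
    - [-0.014,0.01,-0.052]
    - [-0.014,0.01,-0.052]
  dr:
    - [0,-6.9,0]
    - [0,0,0]
    - [0,0,0]
    - [0,0,0]
    - [0,0,0]
  grip: [1,1,1,1,1]

```text
t: 18.52
tool_pos: [0.4489, 0.1472, 0.1332]
tool_rot: [-1.568, -0.13, 0.137]
contact_force: [0.9, -0.7, 0.7]
opening: 0.085
```

Emit:
servo_tool:
  delta_pos:
    - [-0.004,0.01,-0.02]
    - [0,0,0]
    - [0,0,0]
  dr:
    - [0,0,0]
    - [0,0,0]
    - [0,0,0]
  grip: [1,1,1]

```text
t: 18.9
tool_pos: [0.4457, 0.1237, 0.1195]
tool_rot: [-1.568, -0.121, 0.138]
contact_force: [0.3, 0.7, 0.4]
opening: 0.0856
```

```bash
python3 -c "
from h import *
wfit('tier_small_mid',.102,.036,0,.024,[.4468,.1243,.16],save='w10')
go(.4468,.1243,.017,.16)
"
```

```text
tier_small_mid 0.96 [298.5, 166.4, 358.4, 320.8] [0.447  0.1259 0.1674] 0.112
t 19.0 pos [0.4458 0.124  0.1198] open 0.0855 F [ 0.3  0.3 -0.6] q [ 0.11 -0.23  2.09 -0.    1.29 -1.63]
 dr now(tool) [ 0.04  0.33 -0.6 ]  dpos tool now [0.0021 0.1028 0.0002]  dpos in final frame [1.000e-03 1.028e-01 1.000e-04] world d [ 0.001   0.0003 -0.1028]
```

View pics/w10.png

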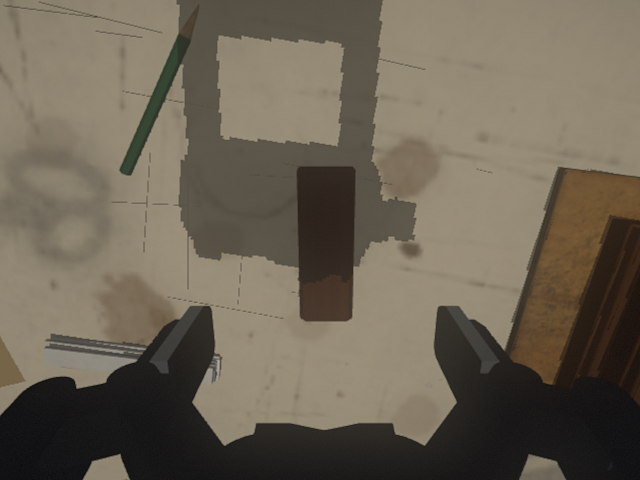

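Emit:
servo_tool:
  delta_pos:
    - [0,0,0]
    - [0.001,0.04,0.001]
    - [0,0.03,0]
    - [0,0.01,0]
    - [0,0,0]
  dr:
    - [0,0,-0.6]
    - [0,0,0]
    - [0,0,0]
    - [0,0,0]
    - [0,0,0]
  grip: [1,1,1,1,1]

```text
t: 19.62
tool_pos: [0.4496, 0.1286, 0.0411]
tool_rot: [-1.566, -0.141, 0.128]
contact_force: [-0.5, -1.1, 0.1]
opening: 0.0848
```

```bash
python3 -c "
from h import *
go(.4469,.125,.017,.165)
"
```

```text
t 19.62 pos [0.4496 0.1286 0.0411] open 0.0848 F [-0.5 -1.1  0.1] q [ 0.12 -0.11  2.13 -0.    1.1  -1.62]
 dr now(tool) [0.03 0.36 0.46]  dpos tool now [-0.0035  0.0241 -0.0031]  dpos in final frame [-0.0033  0.0241 -0.0031] world d [-0.0027 -0.0036 -0.0241]
```

Emit:
servo_tool:
  delta_pos:
    - [-0.0035,0.008,-0.003]
    - [0,0.01,0]
    - [0,0.003,0]
    - [0,0,0]
  dr:
    - [0,0.3,0.4]
    - [0,0,0]
    - [0,0,0]
    - [0,0,0]
  grip: [1,1,1,1]

```text
t: 20.12
tool_pos: [0.4488, 0.1252, 0.0216]
tool_rot: [-1.567, -0.135, 0.126]
contact_force: [-0.0, -0.2, 0.4]
opening: 0.0853
```

```bash
python3 -c "
from h import *
go(.4469,.125,.017,.165)
"
```

```text
t 20.12 pos [0.4488 0.1252 0.0216] open 0.0853 F [-0.  -0.2  0.4] q [ 0.11 -0.07  2.14 -0.    1.07 -1.62]
 dr now(tool) [0.05 0.05 0.33]  dpos tool now [-0.002   0.0046  0.0001]  dpos in final frame [-0.0019  0.0046  0.0001] world d [-0.0019 -0.0002 -0.0046]
```

Emit:
servo_tool:
  delta_pos:
    - [-0.002,0.004,0]
    - [0,0,0]
    - [0,0,0]
    - [0,0,0]
    - [0,0,0]
  dr:
    - [0,0,0.3]
    - [0,0,0]
    - [0,0,0]
    - [0,0,0]
    - [0,0,0]
  grip: [1,0.7,0.4,0.3,0.3]

```text
t: 20.75
tool_pos: [0.4477, 0.1249, 0.0184]
tool_rot: [-1.568, -0.132, 0.129]
contact_force: [0.3, 0.1, -0.2]
opening: 0.0349
```

Emit:
servo_tool:
  delta_pos:
    - [0,0,0]
    - [0,0,0]
  dr:
    - [0,0,0]
    - [0,0,0]
  grip: [0.25,0.25]

```text
t: 21.0
tool_pos: [0.4474, 0.1249, 0.0182]
tool_rot: [-1.568, -0.132, 0.129]
contact_force: [0.4, 0.5, 0.1]
opening: 0.0348
```

```bash
python3 -c "
from h import *
go(.4469,.125,.017,.165)
im=ctrl.get_image('side')[:,:,::-1];cv2.imwrite('pics/s11.png',cv2.resize(im[160:280,200:360],None,fx=5,fy=5,interpolation=cv2.INTER_CUBIC))
"
```

```text
t 21.0 pos [0.4474 0.1249 0.0182] open 0.0348 F [0.4 0.5 0.1] q [ 0.11 -0.07  2.14 -0.    1.06 -1.62]
 dr now(tool) [0.05 0.05 0.09]  dpos tool now [-0.0005  0.0012  0.0002]  dpos in final frame [-0.0005  0.0012  0.0002] world d [-0.0005  0.0001 -0.0012]
```

View pics/s11.png

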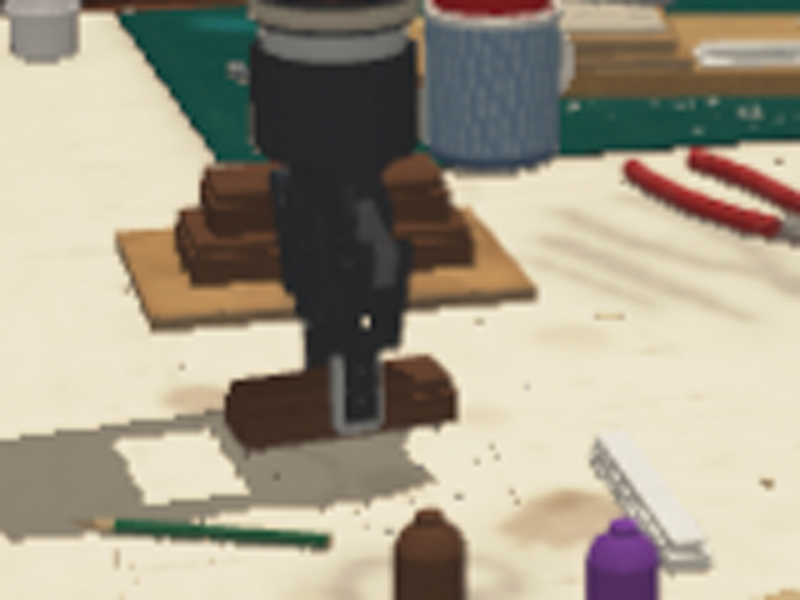

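Emit:
servo_tool:
  delta_pos:
    - [0,-0.02,0]
    - [0,-0.045,0]
    - [0,-0.05,0]
    - [0,-0.02,0]
    - [0.006,0,0.035]
  dr:
    - [0,0,0]
    - [0,3.6,0]
    - [0,3.6,0]
    - [0,0,0]
    - [0,0,0]
  grip: [0.25,0.25,0.25,0.25,0.25]

```text
t: 21.68
tool_pos: [0.4509, 0.1594, 0.1562]
tool_rot: [-1.572, -0.025, 0.026]
contact_force: [1.3, 0.0, -0.1]
opening: 0.0347
```

Emit:
servo_tool:
  delta_pos:
    - [0.007,0,0.045]
    - [0.007,0,0.045]
    - [0.007,0,0.045]
    - [0.004,0,0.03]
    - [0,0,0]
  dr:
    - [0,0,0]
    - [0,0,0]
    - [0,0,0]
    - [0,0,0]
    - [0,0,0]
  grip: [0.25,0.25,0.25,0.25,0.25]

```text
t: 22.3
tool_pos: [0.4713, 0.3317, 0.1566]
tool_rot: [-1.571, -0.027, 0.025]
contact_force: [-1.5, -0.1, -0.5]
opening: 0.0347
```

```bash
python3 -c "
from h import *
go(.4725,.3426,.0752,.039)
"
```

```text
t 22.3 pos [0.4713 0.3317 0.1566] open 0.0347 F [-1.5 -0.1 -0.5] q [ 0.48  0.01  1.81 -0.    1.32 -1.12]
 dr now(tool) [ 0.05 -0.31  0.08]  dpos tool now [0.0015 0.0814 0.011 ]  dpos in final frame [0.0017 0.0814 0.0109] world d [ 0.0012  0.0109 -0.0814]
```

Emit:
servo_tool:
  delta_pos:
    - [0.001,0.02,0.011]
    - [0,0.025,0]
    - [0,0.008,0]
    - [0,0,0]
    - [0,0,0]
  dr:
    - [0,-0.3,0]
    - [0,0,0]
    - [0,0,0]
    - [0,0,0]
    - [0,0,0]
  grip: [0.25,0.25,0.25,0.25,0.25]

```text
t: 22.92
tool_pos: [0.4726, 0.3404, 0.1034]
tool_rot: [-1.572, -0.031, 0.027]
contact_force: [0.1, 0.0, -0.3]
opening: 0.0352
```

```bash
python3 -c "
from h import *
go(.4725,.3426,.0752,.039)
"
```

```text
t 22.93 pos [0.4726 0.3404 0.1034] open 0.0352 F [ 0.1  0.  -0.3] q [ 0.5   0.08  1.83 -0.    1.23 -1.11]
 dr now(tool) [ 0.11 -0.1   0.13]  dpos tool now [-0.      0.0282  0.0022]  dpos in final frame [0.     0.0282 0.0022] world d [-0.0001  0.0022 -0.0282]
```

Emit:
servo_tool:
  delta_pos:
    - [0,0.012,0.002]
    - [0,0.01,0]
    - [0,0,0]
    - [0,0,0]
  dr:
    - [0.1,-0.1,0.1]
    - [0,0,0]
    - [0,0,0]
    - [0,0,0]
  grip: [0.25,0.25,0.25,0.25]

```text
t: 23.42
tool_pos: [0.4734, 0.3428, 0.0814]
tool_rot: [-1.569, -0.033, 0.028]
contact_force: [0.3, -1.0, -0.2]
opening: 0.0347
```

```bash
python3 -c "
from h import *
go(.4725,.3426,.0752,.039)
im=ctrl.get_image('wrist');cv2.imwrite('pics/w12.png',im[:,:,::-1])
"
```

```text
t 23.43 pos [0.4734 0.3428 0.0814] open 0.0347 F [ 0.3 -1.  -0.2] q [ 0.5   0.11  1.84 -0.    1.19 -1.11]
 dr now(tool) [-0.06 -0.01  0.15]  dpos tool now [-0.0009  0.0062 -0.0001]  dpos in final frame [-0.0009  0.0062 -0.0001] world d [-0.0009 -0.0002 -0.0062]
```

View pics/w12.png

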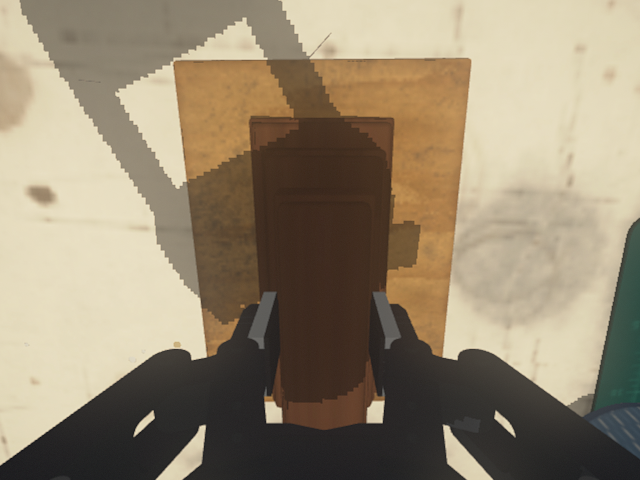

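Centred over the medium tier (small spans cols ~273–375 inside ~258–390). Lower.

Emit:
servo_tool:
  delta_pos:
    - [-0.001,0.003,0]
    - [0,0.002,0]
    - [0,0.001,0]
    - [0,0,0]
    - [0,0,0]
  dr:
    - [0,0,0.1]
    - [0,0,0]
    - [0,0,0]
    - [0,0,0]
    - [0,0,0]
  grip: [0.25,0.25,0.25,0.25,0.25]

```text
t: 24.1
tool_pos: [0.4726, 0.3429, 0.0755]
tool_rot: [-1.569, -0.032, 0.029]
contact_force: [0.0, 0.7, -0.7]
opening: 0.0349
```

Emit:
servo_tool:
  delta_pos:
    - [0,0.001,0]
    - [0,0,0]
    - [0,0,0]
  dr:
    - [0,0,0]
    - [0,0,0]
    - [0,0,0]
  grip: [0.25,0.25,0.25]

```text
t: 24.48
tool_pos: [0.4729, 0.3431, 0.0751]
tool_rot: [-1.569, -0.032, 0.029]
contact_force: [0.6, 0.3, -0.2]
opening: 0.0347
```

Emit:
servo_tool:
  delta_pos:
    - [0,0.001,-0.0005]
    - [0,0,0]
  dr:
    - [0,0,0]
    - [0,0,0]
  grip: [0.25,0.25]

```text
t: 24.72
tool_pos: [0.473, 0.3431, 0.0752]
tool_rot: [-1.568, -0.032, 0.029]
contact_force: [0.1, -0.1, 0.1]
opening: 0.035
```

Emit:
servo_tool:
  delta_pos:
    - [0,0,0]
    - [0,0,0]
    - [0,0,0]
    - [0,0,0]
    - [0,-0.01,0]
  dr:
    - [0,0,0]
    - [0,0,0]
    - [0,0,0]
    - [0,0,0]
    - [0,0,0]
  grip: [0.5,0.7,0.9,1,1]

```text
t: 25.35
tool_pos: [0.4722, 0.3423, 0.0838]
tool_rot: [-1.569, -0.03, 0.031]
contact_force: [-0.6, -0.4, 0.4]
opening: 0.0854
```

Emit:
servo_tool:
  delta_pos:
    - [0,-0.03,0]
    - [0,-0.05,0]
    - [0,-0.02,0]
    - [0,0,0]
    - [0,0,0]
  dr:
    - [0,0,0]
    - [0,0,0]
    - [0,0,0]
    - [0,0,0]
    - [0,0,0]
  grip: [1,1,1,1,1]

```text
t: 25.98
tool_pos: [0.4725, 0.3424, 0.1895]
tool_rot: [-1.568, -0.032, 0.029]
contact_force: [-0.4, 0.7, -0.5]
opening: 0.0851
```

```bash
python3 -c "
from h import *
wfit('tier_small_mid',.102,.036,0.057,.081,[.472,.342,.0386],save='w13')
wfit('tier_medium_mid',.126,.052,0.033,.057,[.471,.341,.0386])
go(.4445,-.115,.15,.0)
"
```

```text
tier_small_mid 0.82 [297.8, 160.0, 355.6, 307.3] [0.4732 0.3439 0.0341] 0.102
tier_small_mid 0.48 [226.3, 86.2, 418.7, 323.5] [0.4252 0.3791 0.071 ] 0.751
tier_medium_mid 0.64 [286.9, 139.4, 364.1, 310.0] [0.4718 0.3431 0.0283] 2.033
t 26.18 pos [0.4722 0.3422 0.1885] open 0.0856 F [ 0.3  0.6 -0.7] q [ 0.5  -0.01  1.77  0.    1.38 -1.11]
 dr now(tool) [-0.09  2.23  0.04]  dpos tool now [-0.0454  0.0378 -0.4559]  dpos in final frame [-0.0277  0.0385 -0.4572] world d [-0.0277 -0.4572 -0.0385]
```

View pics/w13.png

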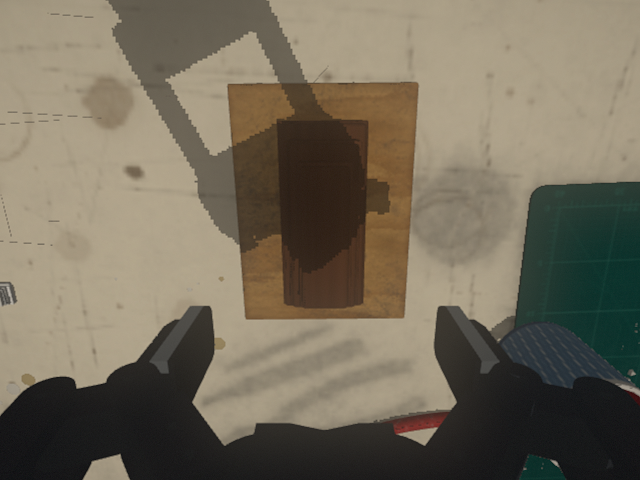

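Emit:
servo_tool:
  delta_pos:
    - [-0.003,0,-0.03]
    - [-0.005,0,-0.05]
    - [-0.005,0,-0.05]
    - [-0.005,0,-0.05]
    - [-0.005,0,-0.05]
  dr:
    - [0,0,0]
    - [0,0,0]
    - [0,0,0]
    - [0,0,0]
    - [0,0,0]
  grip: [1,1,1,1,1]

```text
t: 26.8
tool_pos: [0.4559, 0.1074, 0.1833]
tool_rot: [-1.571, -0.031, 0.041]
contact_force: [1.2, -0.1, 0.5]
opening: 0.0853
```

Emit:
servo_tool:
  delta_pos:
    - [-0.005,0,-0.05]
    - [-0.005,0,-0.05]
    - [-0.005,0.01,-0.05]
    - [-0.004,0.02,-0.04]
    - [0,0,0]
  dr:
    - [0,0,0]
    - [0,0,0]
    - [0,0,0]
    - [0,0,0]
    - [0,0,0]
  grip: [1,1,1,1,1]

```text
t: 27.42
tool_pos: [0.442, -0.0915, 0.1492]
tool_rot: [-1.57, -0.024, 0.041]
contact_force: [-0.2, 0.7, 0.1]
opening: 0.0856
```

Emit:
servo_tool:
  delta_pos:
    - [0,0,0]
    - [0,0,0]
  dr:
    - [0,0,0]
    - [0,0,0]
  grip: [1,1]

```text
t: 27.68
tool_pos: [0.442, -0.0906, 0.149]
tool_rot: [-1.569, -0.024, 0.042]
contact_force: [-0.6, -1.0, -0.4]
opening: 0.0855
```

```bash
cat >> h.py <<'E'
PARTS=[(.013,0,.007),(.0095,.007,.019),(.014,.019,.046),(.006,.046,.060)]
def wfin(z0,x0,save=None):
    p=ctrl.camera_params('wrist'); im=ctrl.get_image('wrist')
    if save: cv2.imwrite(f'pics/{save}.png',im[:,:,::-1])
    for d in ctrl.masks_of('wrist','finial_mid')[:2]:
        m=d['pixels'].astype(float); col=im[d['pixels']].mean(0).round()
        def cost(v):
            r=np.zeros((480,640))
            for P in cyl(v[0],v[1],PARTS,z0): r=np.maximum(r,render(p,P))
            return np.abs(r-m).sum()/m.sum()
        x0=np.array(x0); r=minimize(cost,x0,method='Nelder-Mead',options=dict(initial_simplex=[x0,x0+[.01,0],x0+[0,.01]],xatol=1e-4,fatol=1e-4)); print('finial',round(d['score'],2),d['extent'],col,r.x.round(4),round(r.fun,3))
E
python3 -c "
from h import *
wfin(0,[.4445,-.115],'w14')
go(.4445,-.115,.1,.039)
"
```

```text
finial 0.7 [264.5, 216.8, 310.2, 270.4] [50. 42. 33.] [ 0.4433 -0.1147] 0.096
finial 0.62 [230.3, 296.1, 274.2, 359.5] [65. 44. 68.] [ 0.3901 -0.0946] 1.901
t 27.77 pos [ 0.4421 -0.0906  0.1492] open 0.0856 F [ 0.  -0.  -0.6] q [-0.37 -0.3   2.09 -0.    1.35 -1.98]
 dr now(tool) [-0.06  0.19 -0.61]  dpos tool now [ 0.0018  0.0492 -0.0246]  dpos in final frame [ 0.0014  0.0492 -0.0245] world d [ 0.0024 -0.0244 -0.0492]
```

View pics/w14.png

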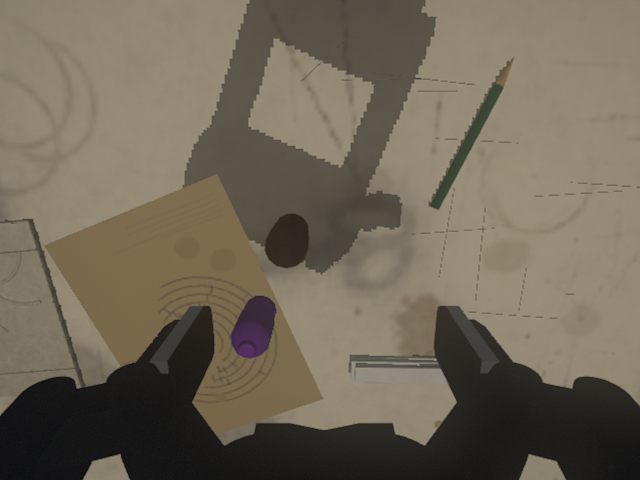

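Emit:
servo_tool:
  delta_pos:
    - [0.001,0,-0.0242]
    - [0,0.025,0]
    - [0,0.02,0]
    - [0,0,0]
    - [0,0,0]
  dr:
    - [0,0.2,-0.6]
    - [0,0,0]
    - [0,0,0]
    - [0,0,0]
    - [0,0,0]
  grip: [1,1,1,1,1]

```text
t: 28.4
tool_pos: [0.4472, -0.1127, 0.1066]
tool_rot: [-1.572, -0.041, 0.031]
contact_force: [0.3, 0.2, 0.5]
opening: 0.0852
```

```bash
python3 -c "
from h import *
wfin(0,[.4435,-.1148],'w15')
go(.4435,-.1148,.028,.039)
"
```

```text
finial 0.85 [292.2, 220.8, 348.0, 289.0] [51. 42. 34.] [ 0.4434 -0.1149] 0.067
finial 0.79 [252.1, 315.5, 302.2, 392.4] [68. 47. 70.] [ 0.3956 -0.1137] 1.88
t 28.5 pos [ 0.4472 -0.1128  0.1067] open 0.0854 F [ 0.2 -0.2 -0.2] q [-0.41 -0.23  2.12  0.    1.25 -2.03]
 dr now(tool) [0.08 0.38 0.36]  dpos tool now [-0.0043  0.0787 -0.0017]  dpos in final frame [-0.0038  0.0787 -0.0018] world d [-0.0037 -0.002  -0.0787]
```

View pics/w15.png

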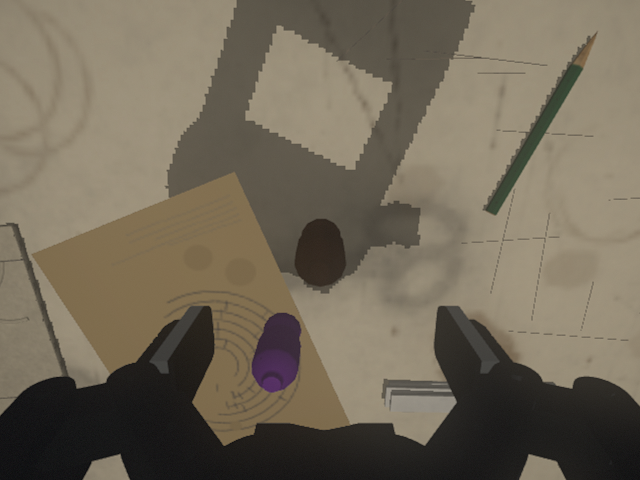

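Emit:
servo_tool:
  delta_pos:
    - [-0.004,0.02,-0.002]
    - [0,0.025,0]
    - [0,0.01,0]
    - [0,0,0]
    - [0,0,0]
  dr:
    - [0,0.4,0.3]
    - [0,0,0]
    - [0,0,0]
    - [0,0,0]
    - [0,0,0]
  grip: [1,1,1,1,1]

```text
t: 29.12
tool_pos: [0.4436, -0.1157, 0.0499]
tool_rot: [-1.573, -0.032, 0.028]
contact_force: [0.1, 0.0, 0.1]
opening: 0.0856
```

```bash
python3 -c "
from h import *
go(.4434,-.1149,.028,.039)
"
```

```text
t 29.12 pos [ 0.4436 -0.1157  0.0499] open 0.0856 F [0.1 0.  0.1] q [-0.42 -0.14  2.15 -0.    1.13 -2.02]
 dr now(tool) [ 0.16 -0.06  0.14]  dpos tool now [-0.0003  0.0219  0.0009]  dpos in final frame [-0.0002  0.0219  0.0008] world d [-0.0002  0.0008 -0.0219]
```

Emit:
servo_tool:
  delta_pos:
    - [0,0.01,0.0008]
    - [0,0.009,0]
    - [0,0.001,0]
    - [0,0,0]
    - [0,0,0]
  dr:
    - [0.1,0,0.1]
    - [0,0,0]
    - [0,0,0]
    - [0,0,0]
    - [0,0,0]
  grip: [1,1,1,1,1]

```text
t: 29.75
tool_pos: [0.4447, -0.1153, 0.0299]
tool_rot: [-1.573, -0.032, 0.028]
contact_force: [-0.6, 0.1, 0.5]
opening: 0.0854
```

```bash
python3 -c "
from h import *
go(.4434,-.1149,.028,.039)
"
```

```text
t 29.75 pos [ 0.4447 -0.1153  0.0299] open 0.0854 F [-0.6  0.1  0.5] q [-0.42 -0.1   2.15 -0.    1.09 -2.02]
 dr now(tool) [ 0.12 -0.06  0.16]  dpos tool now [-0.0013  0.0019  0.0005]  dpos in final frame [-0.0013  0.0019  0.0005] world d [-0.0013  0.0004 -0.0019]
```

Emit:
servo_tool:
  delta_pos:
    - [-0.0013,0.002,0.0004]
    - [0,0,0]
    - [0,0,0]
    - [0,0,0]
    - [0,0,0]
  dr:
    - [0.1,0,0.1]
    - [0,0,0]
    - [0,0,0]
    - [0,0,0]
    - [0,0,0]
  grip: [0.9,0.7,0.5,0.4,0.3]
  grip_force: 30

```text
t: 30.38
tool_pos: [0.4439, -0.1152, 0.0285]
tool_rot: [-1.571, -0.032, 0.028]
contact_force: [-1.0, -0.6, -0.5]
opening: 0.0267
```

Emit:
servo_tool:
  delta_pos:
    - [0,0,0]
    - [0,0,0]
    - [0,0,0]
  dr:
    - [0,0,0]
    - [0,0,0]
    - [0,0,0]
  grip: [0.2,0.2,0.2]

```text
t: 30.75
tool_pos: [0.4439, -0.1152, 0.0285]
tool_rot: [-1.571, -0.032, 0.028]
contact_force: [-0.3, 1.1, 0.3]
opening: 0.0269
```

```bash
python3 -c "
from h import *
go(.4434,-.1149,.028,.039)
im=ctrl.get_image('side')[:,:,::-1];cv2.imwrite('pics/s16.png',cv2.resize(im[200:320,220:380],None,fx=5,fy=5,interpolation=cv2.INTER_CUBIC))
"
```

```text
t 30.75 pos [ 0.4439 -0.1152  0.0285] open 0.0269 F [-0.3  1.1  0.3] q [-0.42 -0.1   2.16  0.    1.08 -2.03]
 dr now(tool) [ 0.05 -0.06  0.14]  dpos tool now [-0.0004  0.0005  0.0003]  dpos in final frame [-0.0004  0.0005  0.0003] world d [-0.0005  0.0003 -0.0005]
```

View pics/s16.png

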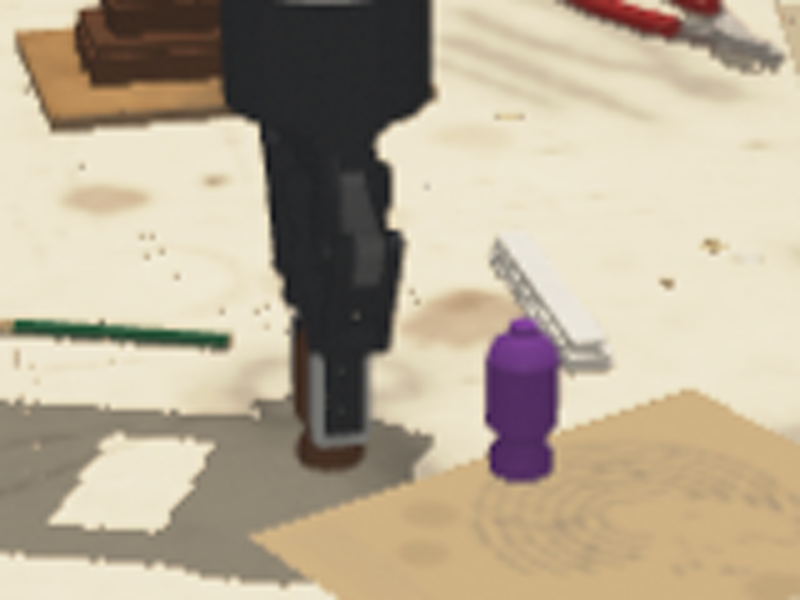

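Emit:
servo_tool:
  delta_pos:
    - [0,-0.015,0]
    - [0,-0.04,0]
    - [0,-0.05,0]
    - [0,-0.04,0]
    - [0.003,0,0.03]
  dr:
    - [0,0,0]
    - [0,0,0]
    - [0,0,0]
    - [0,0,0]
    - [0,0,0]
  grip: [0.2,0.2,0.2,0.2,0.2]

```text
t: 31.42
tool_pos: [0.4452, -0.0853, 0.1819]
tool_rot: [-1.572, -0.031, 0.024]
contact_force: [0.6, -0.1, -1.5]
opening: 0.027
```

Emit:
servo_tool:
  delta_pos:
    - [0.005,0,0.045]
    - [0.005,0,0.045]
    - [0.005,0,0.045]
    - [0.005,0,0.045]
    - [0.005,0,0.045]
  dr:
    - [0,0,0]
    - [0,0,0]
    - [0,0,0]
    - [0,0,0]
    - [0,0,0]
  grip: [0.2,0.2,0.2,0.2,0.2]

```text
t: 32.05
tool_pos: [0.464, 0.1458, 0.1896]
tool_rot: [-1.573, -0.036, 0.012]
contact_force: [0.3, -0.6, -0.0]
opening: 0.027
```

Emit:
servo_tool:
  delta_pos:
    - [0.005,0,0.045]
    - [0.005,0,0.045]
    - [0.005,0,0.045]
    - [0.003,0,0.03]
    - [0,0,0]
  dr:
    - [0,0,0]
    - [0,0,0]
    - [0,0,0]
    - [0,0,0]
    - [0,0,0]
  grip: [0.2,0.2,0.2,0.2,0.2]

```text
t: 32.67
tool_pos: [0.4765, 0.32, 0.1957]
tool_rot: [-1.571, -0.045, 0.011]
contact_force: [0.0, -0.3, -1.4]
opening: 0.0274
```

```bash
python3 -c "
from h import *
go(.4733,.3432,.1095,.039)
"
```

```text
t 32.67 pos [0.4765 0.32   0.1957] open 0.0274 F [ 0.  -0.3 -1.4] q [ 0.47 -0.04  1.79 -0.01  1.37 -1.14]
 dr now(tool) [ 0.05 -0.19  1.23]  dpos tool now [-0.0042  0.0861  0.0234]  dpos in final frame [-0.0023  0.0862  0.0233] world d [-0.0032  0.0232 -0.0862]
```

Emit:
servo_tool:
  delta_pos:
    - [-0.0025,0,0.0233]
    - [0,0.025,0]
    - [0,0.02,0]
    - [0,0,0]
    - [0,0,0]
  dr:
    - [0,-0.2,1.2]
    - [0,0,0]
    - [0,0,0]
    - [0,0,0]
    - [0,0,0]
  grip: [0.2,0.2,0.2,0.2,0.2]

```text
t: 33.3
tool_pos: [0.474, 0.3412, 0.153]
tool_rot: [-1.571, -0.032, 0.027]
contact_force: [0.4, -0.4, -0.1]
opening: 0.0267
```

```bash
python3 -c "
from h import *
go(.4733,.3432,.1095,.039)
im=ctrl.get_image('wrist');cv2.imwrite('pics/w17.png',im[:,:,::-1])
"
```

```text
t 33.3 pos [0.474  0.3412 0.153 ] open 0.0267 F [ 0.4 -0.4 -0.1] q [ 0.5   0.03  1.8  -0.    1.31 -1.11]
 dr now(tool) [ 0.05 -0.11  0.18]  dpos tool now [-0.0008  0.0435  0.0021]  dpos in final frame [-0.0007  0.0435  0.002 ] world d [-0.0007  0.002  -0.0435]
```

View pics/w17.png

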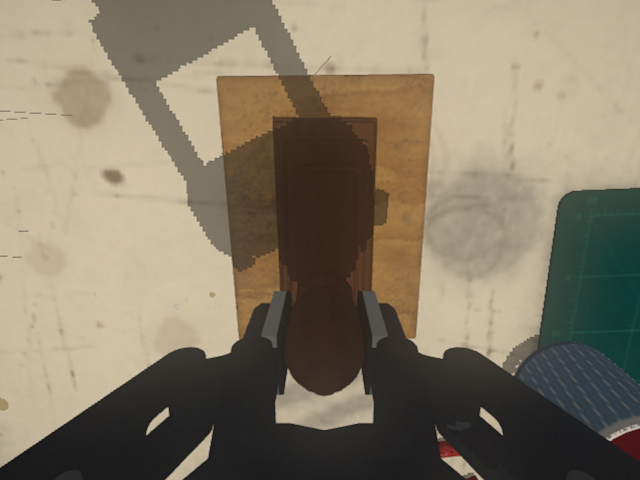

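Emit:
servo_tool:
  delta_pos:
    - [-0.001,0.015,0.002]
    - [0,0.015,0]
    - [0,0.004,0]
    - [0,0,0]
    - [0,0,0]
  dr:
    - [0,-0.1,0.2]
    - [0,0,0]
    - [0,0,0]
    - [0,0,0]
    - [0,0,0]
  grip: [0.2,0.2,0.2,0.2,0.2]

```text
t: 33.98
tool_pos: [0.4733, 0.3433, 0.1173]
tool_rot: [-1.571, -0.031, 0.03]
contact_force: [0.4, -0.5, -0.9]
opening: 0.0269
```

```bash
python3 -c "
from h import *
go(.4733,.3432,.1095,.039)
"
```

```text
t 33.98 pos [0.4733 0.3433 0.1173] open 0.0269 F [ 0.4 -0.5 -0.9] q [ 0.5   0.07  1.82 -0.    1.25 -1.11]
 dr now(tool) [ 0.03 -0.01  0.01]  dpos tool now [ 0.      0.0078 -0.0001]  dpos in final frame [ 0.      0.0078 -0.0001] world d [ 0.     -0.0001 -0.0078]
```

Emit:
servo_tool:
  delta_pos:
    - [0,0.004,0]
    - [0,0.002,0]
    - [0,0.001,0]
    - [0,0,0]
    - [0,0,0]
  dr:
    - [0,0,0]
    - [0,0,0]
    - [0,0,0]
    - [0,0,0]
    - [0,0,0]
  grip: [0.2,0.2,0.2,0.2,0.2]

```text
t: 34.6
tool_pos: [0.4739, 0.3436, 0.1109]
tool_rot: [-1.57, -0.032, 0.029]
contact_force: [-0.0, 0.3, 0.1]
opening: 0.0269
```

```bash
python3 -c "
from h import *
go(.4733,.3432,.1095,.039)
im=ctrl.get_image('side')[:,:,::-1];cv2.imwrite('pics/s18.png',cv2.resize(im[130:250,180:340],None,fx=5,fy=5,interpolation=cv2.INTER_CUBIC))
"
```

```text
t 34.6 pos [0.4739 0.3436 0.1109] open 0.0269 F [-0.   0.3  0.1] q [ 0.5   0.08  1.82 -0.    1.24 -1.11]
 dr now(tool) [-0.02 -0.01  0.11]  dpos tool now [-0.0006  0.0014 -0.0004]  dpos in final frame [-0.0006  0.0014 -0.0004] world d [-0.0006 -0.0004 -0.0014]
```

View pics/s18.png

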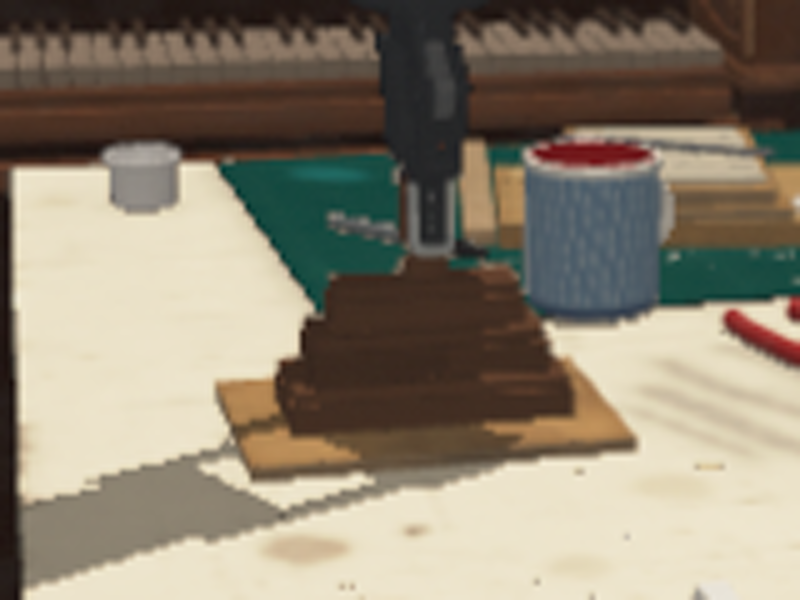

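Nicely centred; last ~1.5 mm.

Emit:
servo_tool:
  delta_pos:
    - [-0.0006,0.001,-0.0004]
    - [0,0.001,0]
    - [0,0,0]
    - [0,0,0]
  dr:
    - [0,0,0.1]
    - [0,0,0]
    - [0,0,0]
    - [0,0,0]
  grip: [0.2,0.2,0.2,0.2]

```text
t: 35.15
tool_pos: [0.4735, 0.3433, 0.1095]
tool_rot: [-1.57, -0.031, 0.03]
contact_force: [-0.3, 0.4, 0.4]
opening: 0.0272
```

Emit:
servo_tool:
  delta_pos:
    - [0,0.001,0]
    - [0,0,0]
    - [0,0,0]
  dr:
    - [0,0,0]
    - [0,0,0]
    - [0,0,0]
  grip: [0.2,0.2,0.2]

```text
t: 35.52
tool_pos: [0.4738, 0.3434, 0.1095]
tool_rot: [-1.57, -0.031, 0.03]
contact_force: [-0.6, -0.7, 1.4]
opening: 0.0271
```

Emit:
servo_tool:
  delta_pos:
    - [0,0,0]
    - [0,0,0]
    - [0,0,0]
    - [0,0,0]
    - [0,0,0]
  dr:
    - [0,0,0]
    - [0,0,0]
    - [0,0,0]
    - [0,0,0]
    - [0,0,0]
  grip: [0.4,0.55,0.7,0.9,1]

```text
t: 36.15
tool_pos: [0.4735, 0.3433, 0.1087]
tool_rot: [-1.57, -0.031, 0.03]
contact_force: [0.8, 0.5, 0.2]
opening: 0.0855
```

Emit:
servo_tool:
  delta_pos:
    - [0,-0.01,0]
    - [0,-0.03,0]
    - [0,-0.05,0]
    - [0,-0.02,0]
    - [0,0,0]
  dr:
    - [0,0,0]
    - [0,0,0]
    - [0,0,0]
    - [0,0,0]
    - [0,0,0]
  grip: [1,1,1,1,1]

```text
t: 36.78
tool_pos: [0.4733, 0.3431, 0.223]
tool_rot: [-1.57, -0.031, 0.03]
contact_force: [0.2, 1.0, 0.3]
opening: 0.0853
```

Emit:
servo_tool:
  delta_pos:
    - [0,0,-0.04]
    - [0,0,-0.05]
    - [0,0,-0.05]
    - [0,0,0]
    - [0,0,0]
  dr:
    - [0,0,0]
    - [0,0,0]
    - [0,0,0]
    - [0,0,0]
    - [0,0,0]
  grip: [1,1,1,1,1]

```text
t: 37.4
tool_pos: [0.4751, 0.1989, 0.2136]
tool_rot: [-1.574, -0.022, 0.041]
contact_force: [0.1, -0.5, 0.6]
opening: 0.0856
```

Run:
```python
from h import *
a=ctrl.get_image('side')[:,:,::-1];a2=cv2.resize(a[130:250,180:340],None,fx=5,fy=5,interpolation=cv2.INTER_CUBIC); cv2.imwrite('pics/s20.png',a2)
b=ctrl.get_image('top')[:,:,::-1];cv2.imwrite('pics/t20.png',cv2.resize(b[215:335,105:225],None,fx=5,fy=5,interpolation=cv2.INTER_CUBIC))
c=ctrl.camera_params('top')
for n,L,W,z0,z1 in [('board_top',.201,.146,0,.009),('tier_large_mid',.15,.068,.009,.033),('tier_medium_mid',.126,.052,.033,.057),('tier_small_mid',.102,.036,.057,.081)]:
    for d in ctrl.masks_of('top',n)[:1]:
        m=d['pixels']; print(n,round(d['score'],2),d['extent'],init(c,m,z1)[0].round(4))
for cam in('top','side'):
    for d in ctrl.masks_of(cam,'finial_mid')[:2]: print(cam,round(d['score'],2),d['extent'])
print(proj('top',[[.4728,.3434,.141],[.4728,.3434,.081]]).round(1).tolist(),proj('side',[[.4728,.3434,.141],[.4728,.3434,.081]]).round(1).tolist())
print(ctrl.get_obs()['tool_pos'])
```

```text
board_top 0.75 [129.7, 228.2, 198.7, 321.1] [ 0.4703  0.3373 -2.9291]
tier_large_mid 0.52 [159.3, 294.4, 178.1, 308.7] [ 0.4141  0.32   -1.5565]
tier_medium_mid 0.62 [157.5, 296.9, 171.7, 302.6] [ 0.4189  0.3222 -1.5566]
top 0.52 [379.3, 253.8, 395.1, 268.6]
side 0.88 [317.1, 267.5, 331.2, 294.5]
side 0.48 [260.3, 165.1, 270.4, 186.1]
[[142.8, 272.3], [151.9, 273.0]] [[263.5, 161.8], [264.0, 184.3]]
[0.47579465 0.1996107  0.21533005]
```

View pics/s20.png

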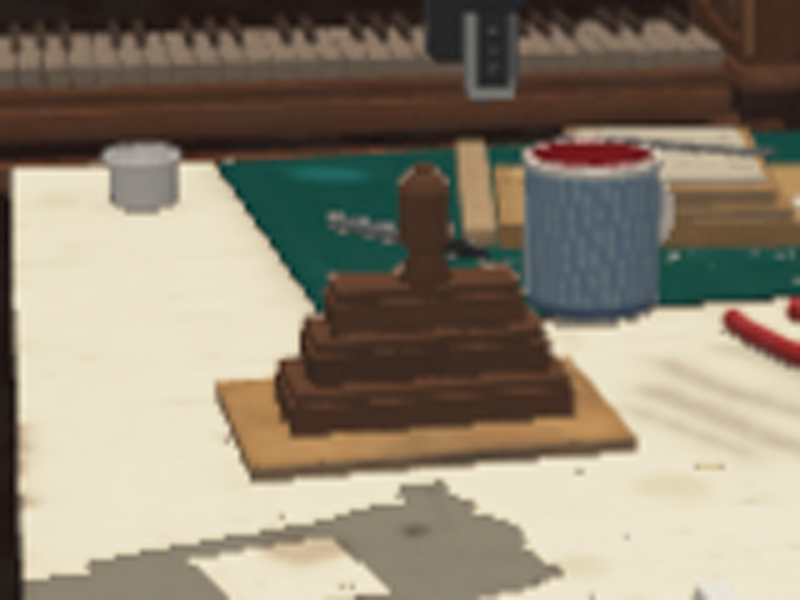

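View pics/t20.png

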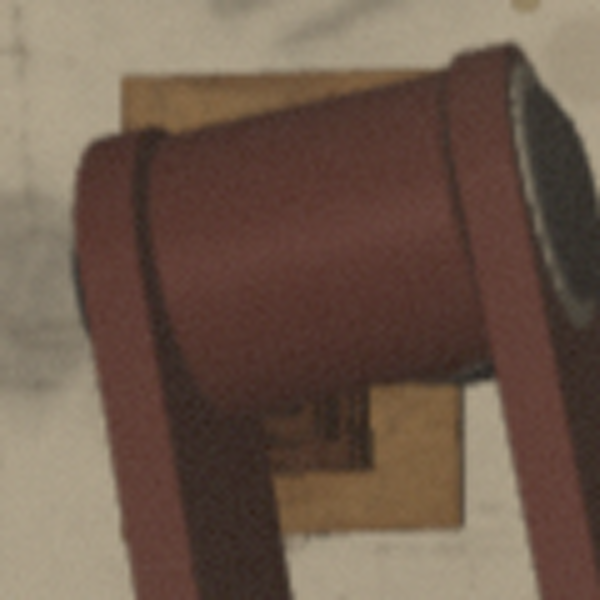

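Emit:
servo_tool:
  delta_pos:
    - [0,0,-0.05]
    - [0,0,-0.06]
    - [0,0,-0.06]
    - [0,0,-0.06]
    - [0,0,-0.04]
  dr:
    - [0,0,0]
    - [0,0,0]
    - [0,0,0]
    - [0,0,0]
    - [0,0,0]
  grip: [1,1,1,1,1]

```text
t: 38.42
tool_pos: [0.4893, -0.0736, 0.2177]
tool_rot: [-1.574, -0.037, 0.045]
contact_force: [0.0, 0.0, 0.4]
opening: 0.0852
```

Emit:
servo_tool:
  delta_pos:
    - [0,0,0]
    - [0,0,0]
  dr:
    - [0,0,0]
    - [0,0,0]
  grip: [1,1]

```text
t: 38.67
tool_pos: [0.4895, -0.0753, 0.218]
tool_rot: [-1.573, -0.034, 0.042]
contact_force: [0.3, -0.1, -0.9]
opening: 0.0855
```

Run:
```python
from h import *
b=ctrl.get_image('top')[:,:,::-1].copy()
a=cv2.resize(b[215:335,105:225],None,fx=5,fy=5,interpolation=cv2.INTER_CUBIC)
for L,W,z in [(.15,.068,.033),(.126,.052,.057),(.102,.036,.081)]:
    pts=box(.4722,.3427,.039,L,W,z,z)[:4][[0,1,3,2]]; uv=(proj('top',pts)-[105,215]+.5)*5
    cv2.polylines(a,[uv.astype(np.int32)],True,(0,255,0),1)
cv2.imwrite('pics/t21.png',a)
```

```text
(no output)
```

View pics/t21.png

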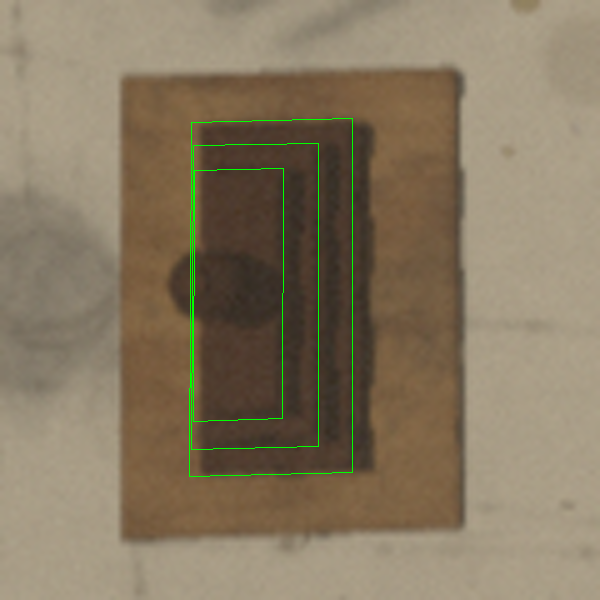

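```bash
python3 -c "
from h import *
print(ctrl.get_obs()['t'], ctrl.finish_job())"
```

```text
the job is handed in; nothing more can be done
38.725 None
```

The plinth is built on the plywood board and handed in at 38.7 s, with every piece placed in order at the first try: large tier, medium tier, small tier, then the brown finial. I left the purple look-alike where it was. The hand-in reports no verdict, so what follows rests on my own checks.

- **Tier positions:** wrist-camera fits put the large, medium and small tiers at (0.471, 0.342), (0.472, 0.343) and (0.473, 0.344) m. They are in line within about 0.01 rad, and the large tier's centre matched the board's within about 1 mm.
- **Final pictures:** in the last side picture the stack shows a step all round and the finial stands upright. The finial is about 2 mm off the small tier's centre lengthwise in the last top picture. The gripper was well clear of everything.
- **Disagreements:** in the final top picture the tiers' left edges sat about 2 pixels (4 mm) inside my predicted outline. I put about 2 mm of that down to the rebated edge and the rest to blur and calibration. Working back from that picture, the large tier's centre came out within about 3 mm of the board's.
- **Poor detections:** wrist-camera fits to masks of a tier or the board with another tier on top were poor, so I did not rely on them for shape. In the end pictures the top-camera network did not find the finial on the stack, and an earlier top-camera measurement was blocked by the arm.

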